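# Sweep counted buffer tablets into the trough of a counting tray and close its cover

### The arm

A 7-joint arm with a two-finger parallel gripper is mounted at the origin on a cart in front of the work surface, level with it; the furniture and walls round the work are solid. World frame = base frame: x ahead of the robot, y to its left, z up, the work surface at z = 0. Lengths are in m, angles in rad, forces in N, time in s.
With the tool pointing down it reaches from about 0.35 to 0.9 m from the base axis. Payload 8.1 kg.
Tool frame: the origin (TCP) lies midway between the tips of the shut fingers; the grasp point (between the pads) lies 19 mm behind it; z points along the fingers, y is the line along which they close (so a half turn about z gives the same grasp; the last joint's range is limited). The gripper opens to 92 mm and grips with 3 to 60 N. Pads are 19 mm wide; open, the fingers measure 130 mm over their backs; the gripper's body (75 mm by 190 mm) begins 47 mm behind the grasp point.
Start: joints at [1.063, 0.434, 0.025, 1.573, -0.012, 1.134, -0.075], TCP at [0.246, -0.575, 0.201] pointing down, gripper open.
Joint ranges: [-2.62, 2.62], [-0.44, 2.09], [-1.27, 1.32], [0.08, 2.57], [-1.32, 4.46], [0.12, 2], [-2.74, 2.74]. Speed limits (rad/s): [2.22, 2.22, 3.01, 3.01, 3.14, 3.14, 3.14].

### API

Orientations are given as a rotation vector (axis times angle).
In Python, from cell import arm gives the robot as it stands.
- The arm moves only by the tool carry_out, never from a script. Its arguments are lists of equal length, an entry for each row: "claw": the finger opening in cm, from 0 to 9.18; "delta_pos": the shift along the tool's x, y, z in cm, a list of three; "angular": the turn, a rotation vector about the tool's x, y, z in rad, a list of three. In form: {"claw": [claw, ...], "delta_pos": [[dx, dy, dz], ...], "angular": [[ax, ay, az], ...]}. A call has 1 to 20 rows; each row shifts and turns the commanded pose from where the row before left it, along the tool's axes as they then stand; what a row does not reach is not made up. A row lasts 1/10 s, in which the tool goes at most 50 mm and 8.59 degrees, less where a joint would pass 70% of its speed; a pose out of reach is approached as far as the arm can. A call with a gripper value outside its range is refused whole. The fingers move at their own pace and stop on an object; "force" is the grip in N (left out, the last holds). Time passes only in rows, so rows that do not move let the fingers close. It gives the time, the measured TCP pose, the force, the opening and the grip force at its end, in the units of the state.
- arm.observe(): the state, without advancing time (a new reading comes with each control period).
- arm.get_image(name): name is "side" or "top"; returns a dict with "frame" (480x640x3 uint8, red, green, blue), "mtx" (3x3 intrinsics, pixels), "T" (4x4, takes a point from camera to world coordinates). Camera axes: x right, y down, z forward; pixel columns grow to the right and rows downward; lengths in m; the calibration is good to about 2 mm. A picture is of the moment at which its call begins. There is no depth.
- arm.sign_off(): hands the job in; it is judged then, once.
Trained networks look in a picture, given as the dict that the camera call returned (one of the last four; its "shot" number tells which), for a name from the list of things; names that differ only in an ending like _2 or _b are one class to them, and where a whole thing is asked for, a point or a joint stands for the part that bears it (a point fixed in the world has none). Each returns a list of dicts, best first, with "conf" (0 to 1); they miss things now and then, are a little off and sometimes report something else, mostly with a low value. They report only what shows in the picture. A call takes as long as a camera call.
- arm.look_for(label, picture): "centre" ([column, row] as shares, 0 to 1, of the picture: columns of its width, rows of its height, amid what is visible of it).
- arm.trace(label, picture): "region" (480x640 bool, what is visible of it) and "centre" ([column, row] as shares, 0 to 1, of the picture: columns of its width, rows of its height, amid what is visible of it).
- arm.place_of(label, picture): "centre" ([column, row] as shares, 0 to 1, of the picture: columns of its width, rows of its height: a listed point, or the origin of a listed thing).
The state is a dict: "clock": time; "joints": joint angles; "dq": joint speeds; "joint_efforts": joint torques, N m; "position": TCP position; "ee_rot": TCP orientation; "force": force on the tool from outside, world axes, zero at the start; "ft_torque": the same for the moment, N m; "width": opening from 0.0 (shut) to 1.0 (fully open); "gripper_force": force on a finger pad.
Only numpy, scipy, OpenCV 4.12 (cv2) and the standard library are available. Lean on these libraries where they do the work, as an engineer would, in place of code of your own. Each camera call takes 0.05 s, during which the arm holds its last target. There are 200 camera calls.

### The job

The five buffer tablets on the counting tray have been counted: with closed fingers, sweep all five across the deck into the tray's trough, without picking any up, and leave the small desiccant canister standing where it is on the deck. Then, when all five are in, push the trough's hinged cover over until it lies fully shut on them. Leave the other things on the bench alone.

Things in the scene. Friction and masses are not known exactly. Their poses are not given: they have to be found in the camera images.
- tray: grey counting tray, fixed to the bench, 190 x 237 mm. Origin: on the bench, under the middle of the tray; its x points away from the robot, its y to the robot's left (turned up to 0.3 rad), z up. The flat deck is 34 mm above the bench, x = -91 to +91 mm, y = -60 to +109 mm, with a rim 11 mm high on three sides and an open edge towards the trough on its right
- deck_edge (a point): middle of the deck's open edge (tray x = 0, y = -60 mm, on the deck's surface, 34 mm above the bench). The edge runs along tray x; beyond it (-y) a steep slope, 24 mm wide, leads down to the trough's floor
- trough_floor (a point): centre of the trough's flat floor (tray x = 0, y = -102 mm, 4 mm above the bench, 30 mm below the deck; floor 36 mm wide). The trough is 182 mm long (tray x = -91 to +91 mm) and with its slope 60 mm wide (y = -120 to -60 mm); a small pouring spout sticks out 20 mm from its near end
- cover_hinge (a point): middle of the cover's hinge line, which runs along tray x at tray y = -122 mm, 36.5 mm above the bench, on the trough's outer (right) wall. Open, the cover leans outwards above this wall
- cover (a joint): hinge of the trough cover, rad: 0 = shut, flat over the trough; grows as it opens, 1.57 = upright, stop at 2.3 (leaning outwards, away from the deck). Stays where it is left (light friction, 0.03 N m); no catch. Starts open, between 1.8 and 2.25
- cover_edge (a point): middle of the cover's free edge, at half its 3 mm thickness. The cover is a grey plate 180 mm long (tray x), 60.5 mm from hinge line to free edge, with a 34 mm wide thumb tab sticking out 12 mm farther in the middle of that edge. Shut, its top lies 38 mm above the bench and the tab just overlaps the deck's edge
- tablet_0: buffer tablet: loose flat white disc, 24 mm across, 8 mm thick, about 10 g, with a score line across its top. Lies flat on the deck. Origin: centre of its underside (as built), z its axis
- tablet_1: buffer tablet: loose flat white disc, 24 mm across, 8 mm thick, about 10 g, with a score line across its top. Lies flat on the deck. Origin: centre of its underside (as built), z its axis
- tablet_2: buffer tablet: loose flat white disc, 24 mm across, 8 mm thick, about 10 g, with a score line across its top. Lies flat on the deck. Origin: centre of its underside (as built), z its axis
- tablet_3: buffer tablet: loose flat white disc, 24 mm across, 8 mm thick, about 10 g, with a score line across its top. Lies flat on the deck. Origin: centre of its underside (as built), z its axis
- tablet_4: buffer tablet: loose flat white disc, 24 mm across, 8 mm thick, about 10 g, with a score line across its top. Lies flat on the deck. Origin: centre of its underside (as built), z its axis
- canister: desiccant canister: loose white plastic cylinder, 18 mm across, 28 mm tall, about 12 g, standing upright on the deck among the tablets. Origin: centre of its underside, z up. To be left standing where it is
- stock_bottle: bystander: white reagent bottle with a red screw cap, 49 mm across, 105 mm tall, standing just behind the tray. Origin: centre of its underside
- forceps: bystander: steel forceps, 130 x 14 x 10 mm, lying on the bench beside the tray's left rim. Origin: middle of its underside, long axis y
- lab_timer: bystander: white timer, 58 x 66 x 18 mm, on the bench to the left. Origin: centre of its underside
- marker_black: bystander: marker pen with a black cap, 135 mm long, 17 mm thick, on the bench to the left. Origin: middle of its underside, long axis y
- petri_dish: bystander: closed petri dish, 92 mm across, 16 mm high, on the bench to the left at the back. Origin: centre of its underside
- wash_bottle: bystander: white squeeze bottle with a red bent spout, 72 mm across, 204 mm tall, at the back. Origin: on its underside

How it is judged:
By the outcome, as a careful person would: the job done as asked, in the order asked, and still so for the second after the job is handed in, with the robot touching nothing.
It also fails if it takes over 54 s, if anything falls off the work surface, if the arm or the gripper's body presses on something with over 40 N, if the wrist force passes 120 N, or if a joint passes its speed limit or range.

## Working session

There is one attempt and no reset: what is moved stays moved. The work goes in short steps, Python scripts to look and compute and a tool call to move; the robot and the scene stay as the last step left them, time stands still between calls to the robot, and variables do not carry over. Pictures are saved under pics/ and viewed, at most 10 in all, crops included, and the job is handed in when it is done.

Besides the shell and the picture viewer there is one more tool, called as name(argument=value, ...), one argument or row to a line, values as JSON. carry_out: Moves the arm, as the interface text tells. Its arguments: {"type":"object","properties":{"claw":{"type":"array","items":{"type":"number"}},"delta_pos":{"type":"array","items":{"type":"array","items":{"type":"number"}}},"angular":{"type":"array","items":{"type":"array","items":{"type":"number"}}},"force":{"type":"number"}},"required":["claw","delta_pos","angular"]}

```bash
mkdir -p pics; ls
cat > h.py <<'E'
import numpy as np, cv2
from cell import arm
from scipy.spatial.transform import Rotation as R
def px(p,c): return np.array([c[0]*640,c[1]*480])
def ray(p,uv):
    d=p["T"][:3,:3]@np.linalg.solve(p["mtx"],[uv[0],uv[1],1.]); return p["T"][:3,3],d/np.linalg.norm(d)
def onz(p,uv,z):
    o,d=ray(p,uv); return o+d*(z-o[2])/d[2]
def tri(p1,a,p2,b):
    o1,d1=ray(p1,a);o2,d2=ray(p2,b)
    A=np.array([d1,-d2]).T; s=np.linalg.lstsq(A,o2-o1,rcond=None)[0]
    x,y=o1+s[0]*d1,o2+s[1]*d2; return (x+y)/2,np.linalg.norm(x-y)
def save(p,n): cv2.imwrite("pics/"+n,p["frame"][:,:,::-1])
E
python3 - <<'E'
from h import *
np.set_printoptions(precision=4,suppress=True)
s=arm.observe();print(s)
t=arm.get_image("top");d=arm.get_image("side");save(t,"t0.png");save(d,"s0.png")
for n,p in(("top",t),("side",d)):
    print(n,p["T"],p["mtx"])
    for l in("tray","deck_edge","trough_floor","cover_hinge","cover_edge","canister","stock_bottle","tablet_0"):
        for r in arm.place_of(l,p)[:7]: print(l,px(p,r["centre"]).round(1),round(r["conf"],2), onz(p,px(p,r["centre"]),.034))
E
```

```text
pics
{'clock': 0.0, 'joints': array([ 1.0634,  0.4352,  0.025 ,  1.5741, -0.0116,  1.134 , -0.0751]), 'dq': array([ 0.0005, -0.0015, -0.0001, -0.0005, -0.0005, -0.0001,  0.0001]), 'joint_efforts': array([ -0.0002, -66.7848,   0.985 , -31.4459,  -0.0606,   0.0429,
         0.0002]), 'position': array([ 0.2459, -0.574 ,  0.2005]), 'ee_rot': array([-3.076 , -0.6311,  0.0007]), 'force': array([ 0.5788,  0.3498, -0.4325]), 'ft_torque': array([0.0473, 0.0107, 0.0062]), 'gripper_force': 0.0, 'width': 0.9958643405216251}
top [[-0.0018 -0.9839  0.1785  0.4313]
 [-1.      0.0027  0.0044  0.3151]
 [-0.0048 -0.1785 -0.9839  1.0036]
 [ 0.      0.      0.      1.    ]] [[481.7592   0.     326.0924]
 [  0.     481.7592 246.818 ]
 [  0.       0.       1.    ]]
tray [382.1 306.6] 0.68 [0.4854 0.2077 0.034 ]
trough_floor [427.5 304.6] 0.96 [0.4892 0.1168 0.034 ]
cover_hinge [441.9 301.1] 0.95 [0.4961 0.0877 0.034 ]
cover_edge [465.3 296.3] 0.73 [0.5056 0.0405 0.034 ]
canister [393.9 281.6] 0.6 [0.5355 0.1827 0.034 ]
stock_bottle [371.  236.6] 0.58 [0.6283 0.2272 0.034 ]
tablet_0 [398.5 329.2] 0.69 [0.
[... 639 characters left out ...]
.56 [0.483  0.0877 0.034 ]
cover_hinge [321.1 331.9] 0.73 [0.4953 0.1443 0.034 ]
cover_hinge [342.8 352.6] 0.6 [0.501  0.0938 0.034 ]
cover_edge [358.7 346.6] 0.84 [0.5276 0.0887 0.034 ]
cover_edge [473.8 284.7] 0.43 [0.7713 0.0764 0.034 ]
canister [325.8 304.1] 0.55 [0.5338 0.187  0.034 ]
stock_bottle [360.3 279.6] 0.8 [0.6159 0.1983 0.034 ]
tablet_0 [336.8 360.1] 0.73 [0.4858 0.0883 0.034 ]
tablet_0 [259.2 304.7] 0.71 [0.4407 0.2495 0.034 ]
tablet_0 [305.  316.7] 0.71 [0.4906 0.1844 0.034 ]
tablet_0 [280.7 337.9] 0.6 [0.4365 0.1708 0.034 ]
tablet_0 [474.1 284.8] 0.51 [0.7716 0.0759 0.034 ]
tablet_0 [297.3 276.6] 0.46 [0.5277 0.268  0.034 ]
tablet_0 [277.  290.9] 0.45 [0.4809 0.2592 0.034 ]
```

Run:
```python
import cv2
t=cv2.imread("pics/t0.png");s=cv2.imread("pics/s0.png")
cv2.imwrite("pics/t0c.png",cv2.resize(t[220:380,310:510],(750,600),interpolation=cv2.INTER_CUBIC))
cv2.imwrite("pics/s0c.png",cv2.resize(s[220:400,210:430],(733,600),interpolation=cv2.INTER_CUBIC))
```

```text
(no output)
```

View pics/t0c.png

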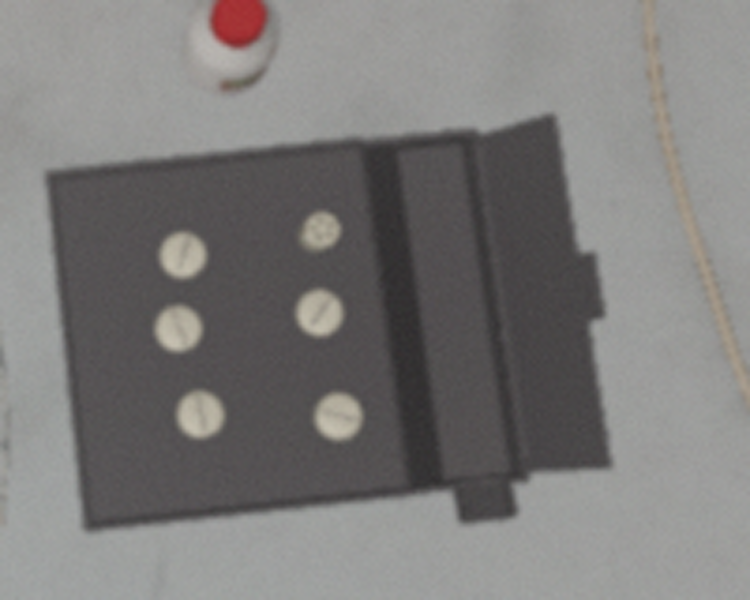

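View pics/s0c.png

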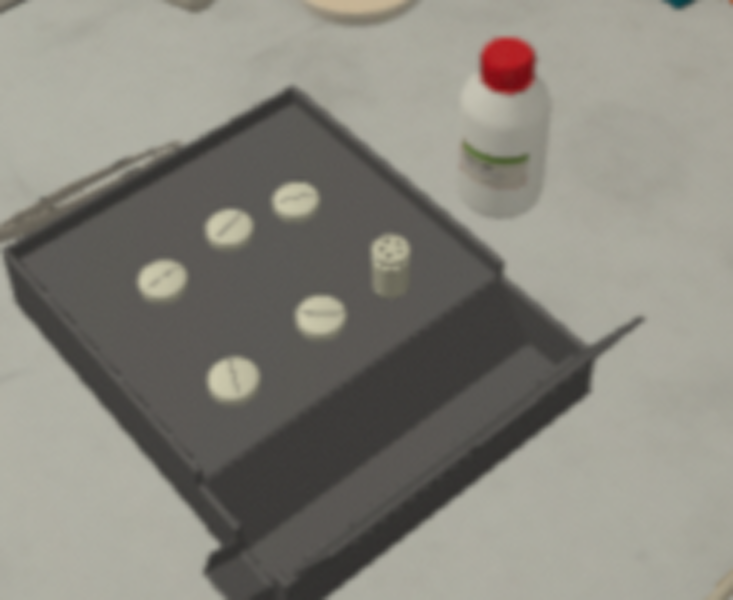

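The top view shows three tablets in the left column, at about (357,288), (357,306) and (363,329) in the full image. Two more are on the right at (395,303) and (400,331), with the canister at (395,281), straight between the far-left tablet and the trough. The side view agrees, and the cover leans outwards.

```bash
cat >> h.py <<'E'
def proj(p,X):
    c=np.linalg.inv(p["T"])@np.append(X,1); q=p["mtx"]@c[:3]; return q[:2]/q[2]
E
python3 - <<'E'
from h import *
from scipy.optimize import least_squares
np.set_printoptions(precision=4,suppress=True)
t=arm.get_image("top");d=arm.get_image("side")
T=lambda u,v:np.array([u/3.75+310,v/3.75+220]); S=lambda u,v:np.array([u/3.333+210,v/3.333+220])
obs=[(t,T(47,172),(95,113,45)),(t,T(85,528),(-95,113,45)),(t,T(408,488),(-93,-60,40)),(t,T(361,142),(93,-60,40)),
(t,[427.5,304.6],(0,-102,4)),(t,[441.9,301.1],(0,-122,36.5)),
(d,S(293,88),(95,113,45)),(d,S(8,250),(-95,113,45)),(d,[316.4,328.6],(0,-60,34)),(d,[342.8,352.6],(0,-122,36.5))]
def W(q,l):
    l=np.array(l)/1000;c,s=np.cos(q[2]),np.sin(q[2]);return np.array([q[0]+c*l[0]-s*l[1],q[1]+s*l[0]+c*l[1],l[2]])
f=lambda q:np.concatenate([proj(p,W(q,l))-uv for p,uv,l in obs])
r=least_squares(f,[.48,.2,.1],loss="soft_l1");q=r.x;print(q);print(f(q).reshape(-1,2).round(1))
c,s=np.cos(q[2]),np.sin(q[2])
loc=lambda X:np.array([c*(X[0]-q[0])+s*(X[1]-q[1]),-s*(X[0]-q[0])+c*(X[1]-q[1]),X[2]])*1000
def blobs(p):
    o=[]
    for r_ in arm.trace("tablet_0",p)+arm.trace("canister",p)[:1]:
        m=r_["region"];v,u=np.nonzero(m);o.append((u.mean(),v.mean(),len(u),r_["conf"]))
    return o
bt,bd=blobs(t),blobs(d)
print("top, centroid at z=42 (tablet top):")
for b in bt: print(np.round(b,2),loc(onz(t,b[:2],.041)).round(1))
print("side z=38")
for b in bd: print(np.round(b,2),loc(onz(d,b[:2],.040)).round(1))
print("tri")
for a in bt:
    for b in bd:
        X,e=tri(t,a[:2],d,b[:2])
        if e<.006 and 0.02<X[2]<.06: print(loc(X).round(1),round(e*1000,1))
# own bottle/cover
print("bottle",loc(onz(d,px(d,arm.place_of("stock_bottle",d)[0]["centre"]),0)),loc(onz(t,px(t,arm.place_of("stock_bottle",t)[0]["centre"]),0)))
ce=[arm.place_of("cover_edge",p)[0] for p in(t,d)]
X,e=tri(t,px(t,ce[0]["centre"]),d,px(d,ce[1]["centre"]));print("cover edge",loc(X),e)
hx,e=tri(t,[441.9,301.1],d,[342.8,352.6]);print("hinge",loc(hx),e)
a=least_squares(lambda a:np.concatenate([proj(p,W(q,(0,-122+60.5*np.cos(a[0]),36.5+60.5*np.sin(a[0]))))-px(p,k["centre"]) for p,k in zip((t,d),ce)]),[2.]);print("angle",a.x,a.fun)
E
```

```text
[0.4846 0.2081 0.1002]
[[-1.7 -0.7]
 [-2.1  0.9]
 [-0.3  1.2]
 [-0.2 -0.1]
 [ 1.9 -1.9]
 [ 0.8 -0.5]
 [-0.2 -2.3]
 [-3.4 -1.6]
 [ 0.8  2.9]
 [ 0.6  3.7]]
top, centroid at z=42 (tablet top):
[357.55 306.52 119.     0.51] [ 5.5 48.7 41. ]
[363.43 329.57 118.     0.42] [-40.5  42.3  41. ]
[ 455.02  298.82 2179.      0.65] [   0.9 -145.8   41. ]
side z=38
[280.31 334.22 166.     0.69] [-50.2 -30.   40. ]
[278.71 288.64 138.     0.67] [ 3.9 48.9 40. ]
[258.7  304.25 151.     0.65] [-42.   42.4  40. ]
[306.19 314.93 156.     0.64] [  4.5 -26.5  40. ]
[  299.35   324.2  14893.       0.58] [-15.5 -34.   40. ]
[297.82 280.74 116.     0.41] [40.3 42.2 40. ]
[327.04 299.51 178.     0.63] [ 51.6 -23.6  40. ]
tri
[ 4.9 49.  39.5] 1.6
[-41.1  42.5  39.4] 1.5
bottle [149.5712   2.1027   0.    ] [152.653    3.0183   0.    ]
cover edge [  -3.9763 -151.8001   93.7711] 0.00555555360638713
hinge [  -0.2045 -119.2733   43.0026] 0.0019128337721910534
angle [2.0639] [-2.1419 -0.5439  3.3402 -0.9542]
```

Run:
```python
from h import *
from scipy.optimize import least_squares
np.set_printoptions(precision=4,suppress=True)
t=arm.get_image("top");d=arm.get_image("side")
def comps(p,box):
    u0,v0,u1,v1=box; g=cv2.cvtColor(p["frame"],cv2.COLOR_RGB2GRAY); g=cv2.GaussianBlur(g,(0,0),.8)
    n,l,st,ce=cv2.connectedComponentsWithStats((g[v0:v1,u0:u1]>125).astype(np.uint8))
    return g,[(ce[i]+[u0,v0],st[i][4]) for i in range(1,n) if 60<st[i][4]<260]
g,ct=comps(t,(335,275,415,345)); gd,cd=comps(d,(235,265,345,350))
def edge(pts,ax): # subpixel dark/bright crossing fit -> line points
    pts=np.array(pts); a,b=np.polyfit(pts[:,ax],pts[:,1-ax],1); r=pts[:,1-ax]-a*pts[:,ax]-b; k=abs(r)<1.; a,b=np.polyfit(pts[k,ax],pts[k,1-ax],1); return a,b,k.sum(),r[k].std()
def cross(line): # first crossing below 115
    i=np.argmax(line<115); return i-1+(line[i-1]-115)/(line[i-1]-line[i])
L=edge([(310+cross(g[v,310:350].astype(float)),v) for v in range(275,350)],1)
F=edge([(u,240+cross(g[240:290,u].astype(float))) for u in range(328,405)],0)
N=edge([(u,375-cross(g[375:335:-1,u].astype(float))) for u in range(338,415)],0)
print(L,F,N)
def W(q,l):
    l=np.array(l)/1000;c,s=np.cos(q[2]),np.sin(q[2]);return np.array([q[0]+c*l[0]-s*l[1],q[1]+s*l[0]+c*l[1],l[2]])
def f(q):
    o=[]
    for x in(-80,0,80): p=proj(t,W(q,(x,113,45))); o.append(p[0]-L[0]*p[1]-L[1])
    for y in(-50,30,100):
        p=proj(t,W(q,(95,y,45))); o.append(p[1]-F[0]*p[0]-F[1])
        p=proj(t,W(q,(-95,y,45))); o.append(p[1]-N[0]*p[0]-N[1])
    return o
r=least_squares(f,[.48,.2,.1]);q=r.x;print(q,np.array(r.fun));np.save("q.npy",q)
c,s=np.cos(q[2]),np.sin(q[2])
loc=lambda X:np.array([c*(X[0]-q[0])+s*(X[1]-q[1]),-s*(X[0]-q[0])+c*(X[1]-q[1]),X[2]])*1000
for n,p,cc,z in(("top",t,ct,.041),("side",d,cd,.040)):
    for u,a in cc: print(n,u.round(1),a,loc(onz(p,u,z)).round(1))
for a,_ in ct:
    for b,_ in cd:
        X,e=tri(t,a,d,b)
        if e<.006 and .02<X[2]<.06: print("tri",loc(X).round(1),X.round(4),round(e*1000,1))
print("de side",loc(onz(d,[316.4,328.6],.034)))
# height refinement of edge in side view
```

```text
(np.float64(0.10790135431496599), np.float64(293.05316197087376), np.int64(75), np.float64(0.09235449361997854)) (np.float64(-0.08333333333334622), np.float64(291.7181159420333), np.int64(5), np.float64(0.08900070490748502)) (np.float64(-0.10952403864341657), np.float64(397.6408868760964), np.int64(77), np.float64(0.05512334712112123))
[0.4847 0.2058 0.0985] [-0.3314 -0.0075  0.3067 -1.2632  0.8277 -0.5906  0.5628 -0.0009  0.3305]
top [395.  281.2] 69 [ 48.2 -29.2  41. ]
top [358.3 287.7] 115 [42.6 45.3 41. ]
top [394.7 303.1] 117 [  4.9 -23.1  41. ]
top [357.1 307.3] 117 [ 4.3 52.1 41. ]
top [362.9 330.3] 122 [-41.6  45.8  41. ]
top [399.6 330.6] 120 [-49.6 -26.1  41. ]
side [242.9 269. ] 154 [-17.7 131.2  40. ]
side [336.7 271. ] 228 [108.   18.3  40. ]
side [298.2 279.7] 127 [42.3 46.  40. ]
side [278.2 288. ] 132 [ 4.1 53.1 40. ]
side [326.3 295.6] 111 [ 56.4 -13.9  40. ]
side [258.  303.5] 146 [-41.9  46.7  40. ]
side [305.5 314.3] 157 [  4.7 -22.4  40. ]
side [279.4 333.2] 174 [-50.  -25.4  40. ]
side [238.7 344.6] 94 [-110.2   -2.2   40. ]
tri [ 46.3 -26.4  58.8] [0.5333 0.1841 0.0588] 0.7
tri [42.3 45.4 40.6] [0.5223 0.2552 0.0406] 0.7
tri [  4.7 -23.   40.8] [0.4916 0.1834 0.0408] 0.6
tri [ 4.  52.3 40.9] [0.4835 0.2582 0.0409] 0.6
tri [-41.9  45.9  40.8] [0.4385 0.2474 0.0408] 0.6
tri [-49.9 -26.   40.7] [0.4376 0.1751 0.0407] 0.7
de side [  2.8882 -52.472   34.    ]
```

```bash
cat >> h.py <<'E'
try: q=np.load("q.npy")
except Exception: q=None
def W(l,q=None):
    q=np.load("q.npy") if q is None else q
    l=np.array(l)/1000;c,s=np.cos(q[2]),np.sin(q[2]);return np.array([q[0]+c*l[0]-s*l[1],q[1]+s*l[0]+c*l[1],l[2]])
def loc(X):
    c,s=np.cos(q[2]),np.sin(q[2])
    return np.array([c*(X[0]-q[0])+s*(X[1]-q[1]),-s*(X[0]-q[0])+c*(X[1]-q[1]),X[2]])*1000
def go(l,yawdir=None): # tool-frame delta in cm to tray point l (mm); yawdir: tray angle of tool y
    s=arm.observe();Rm=R.from_rotvec(s["ee_rot"])
    print("clock",s["clock"],"tray",loc(s["position"]).round(1),"F",s["force"].round(1),"w",round(s["width"],2))
    print("delta cm",(Rm.inv().apply(W(l)-s["position"])*100).round(2))
    if yawdir is not None:
        tx=np.array([np.cos(q[2]+yawdir),np.sin(q[2]+yawdir),0]);z=np.array([0,0,-1.])
        M=np.array([np.cross(tx,z),tx,z]).T; print("turn",(Rm.inv()*R.from_matrix(M)).as_rotvec().round(3))
E
python3 - <<'E'
from h import *
from scipy.optimize import least_squares
np.set_printoptions(precision=4,suppress=True)
t=arm.get_image("top")
g=cv2.GaussianBlur(cv2.cvtColor(t["frame"],cv2.COLOR_RGB2GRAY),(0,0),.8).astype(float)
def cross(l): i=np.argmax(l<115); return i-1+(l[i-1]-115)/(l[i-1]-l[i])
def fit(a,b):
    a,b=np.array(a),np.array(b);k=np.ones(len(a),bool)
    for _ in range(4): c=np.polyfit(a[k],b[k],1);r=b-np.polyval(c,a);k=abs(r)<max(.3,2*np.median(abs(r)))
    print(c,k.sum(),r[k].std());return c
v=np.arange(275,350);L=fit(v,[310+cross(g[i,310:350]) for i in v])
u=np.arange(328,405);F=fit(u,[250+cross(g[250:290,i]) for i in u])
u=np.arange(338,415);N=fit(u,[375-cross(g[375:335:-1,i]) for i in u])
def f(q):
    o=[]
    for x in(-80,0,80): p=proj(t,W((x,113,45),q)); o.append(p[0]-np.polyval(L,p[1]))
    for y in(-50,30,100):
        p=proj(t,W((95,y,45),q)); o.append(p[1]-np.polyval(F,p[0]))
        p=proj(t,W((-95,y,45),q)); o.append(p[1]-np.polyval(N,p[0]))
    return o
r=least_squares(f,[.48,.2,.1]);print(r.x,np.array(r.fun));np.save("q.npy",r.x)
import h; h.q=r.x
for n,X in dict(can=[.5333,.1841],E=[.5223,.2552],D=[.4916,.1834],C=[.4835,.2582],A=[.4385,.2474],B=[.4376,.1751]).items(): print(n,h.loc(X+[.04]).round(1))
h.go((-50,6,120),0)
E
```

```text
[  0.1079 293.062 ] 75 0.08079913199786852
[ -0.1073 299.6827] 77 0.09739512412407404
[ -0.1095 397.6458] 77 0.05852116009332963
[0.4856 0.2059 0.1055] [-0.0323  0.0008  0.0329 -0.2128  0.1638 -0.2087  0.1958 -0.2051  0.2238]
can [ 45.2 -26.7  40. ]
E [41.7 45.2 40. ]
D [  3.6 -23.   40. ]
C [ 3.4 52.2 40. ]
A [-42.5  46.2  40. ]
B [-51.  -25.6  40. ]
clock 1.55 tray [-320.3 -750.9  201.3] F [-0.3  1.1 -0. ] w 1.0
delta cm [ 48.14 -64.36   8.13]
turn [ 0.     0.    -1.272]
```

carry_out(
  claw=[0,0,0,0,0,0,0,0,0,0,0,0,0,0,0,0,0,0,0,0],
  delta_pos=[
    [2.4,-3.2,0],
    [2.4,-3.2,0],
    [2.4,-3.2,0],
    [2.4,-3.2,0],
    [2.4,-3.2,0],
    [2.4,-3.2,0],
    [2.4,-3.2,0],
    [2.4,-3.2,0],
    [2.4,-3.2,0],
    [2.4,-3.2,0],
    [2.4,-3.2,0],
    [2.4,-3.2,0],
    [2.4,-3.2,0],
    [2.4,-3.2,0],
    [2.4,-3.2,0],
    [2.4,-3.2,0],
    [2.4,-3.2,0],
    [2.4,-3.2,0],
    [2.4,-3.2,0],
    [2.4,-3.2,0],
  ],
  angular=[
    [0,0,0],
    [0,0,0],
    [0,0,0],
    [0,0,0],
    [0,0,0],
    [0,0,0],
    [0,0,0],
    [0,0,0],
    [0,0,0],
    [0,0,0],
    [0,0,0],
    [0,0,0],
    [0,0,0],
    [0,0,0],
    [0,0,0],
    [0,0,0],
    [0,0,0],
    [0,0,0],
    [0,0,0],
    [0,0,0],
  ],
)

```text
clock: 3.55
position: [0.4357, 0.2043, 0.2015]
ee_rot: [3.078, 0.631, 0.001]
force: [2.1, -0.0, 0.1]
width: 0.005
gripper_force: 0.0
```

carry_out(
  claw=[0,0,0,0,0,0,0,0,0,0],
  delta_pos=[
    [0,0,0],
    [0,0,0],
    [0,0,0],
    [0,0,0],
    [0,0,0],
    [0,0,0],
    [0,0,0],
    [0,0,0],
    [0,0,0],
    [0,0,0],
  ],
  angular=[
    [0,0,-0.13],
    [0,0,-0.13],
    [0,0,-0.13],
    [0,0,-0.13],
    [0,0,-0.13],
    [0,0,-0.13],
    [0,0,-0.13],
    [0,0,-0.13],
    [0,0,-0.13],
    [0,0,-0.1],
  ],
)

```text
clock: 4.55
position: [0.4355, 0.2027, 0.2014]
ee_rot: [2.097, 2.339, 0.0]
force: [0.2, -1.1, 0.2]
width: 0.005
gripper_force: 0.0
```

```bash
python3 -c "
from h import *
go((-50,6,60),0)"
```

```text
clock 4.55 tray [-50.2   2.1 201.4] F [ 0.2 -1.1  0.2] w 0.0
delta cm [ 0.4   0.02 14.14]
turn [0.    0.    0.003]
```

carry_out(
  claw=[0,0,0,0,0,0,0,0],
  delta_pos=[
    [0.4,0,3],
    [0,0,3],
    [0,0,3],
    [0,0,3],
    [0,0,2],
    [0,0,1.5],
    [0,0,0.9],
    [0,0,0],
  ],
  angular=[
    [0,0,0],
    [0,0,0],
    [0,0,0],
    [0,0,0],
    [0,0,0],
    [0,0,0],
    [0,0,0],
    [0,0,0],
  ],
)

```text
clock: 5.35
position: [0.4344, 0.2064, 0.0365]
ee_rot: [-2.103, -2.333, 0.002]
force: [0.9, -0.3, -0.4]
width: 0.006
gripper_force: 0.0
```

```bash
python3 -c "
from h import *
go((-50,-62,37),0)
p=arm.get_image('side');cv2.imwrite('pics/s1.png',cv2.resize(p['frame'][160:400,190:430,::-1],(600,600)))"
```

```text
clock 5.35 tray [-50.8   5.9  36.5] F [ 0.9 -0.3 -0.4] w 0.01
delta cm [-6.79  0.09 -0.04]
turn [-0.002  0.001 -0.002]
```

View pics/s1.png

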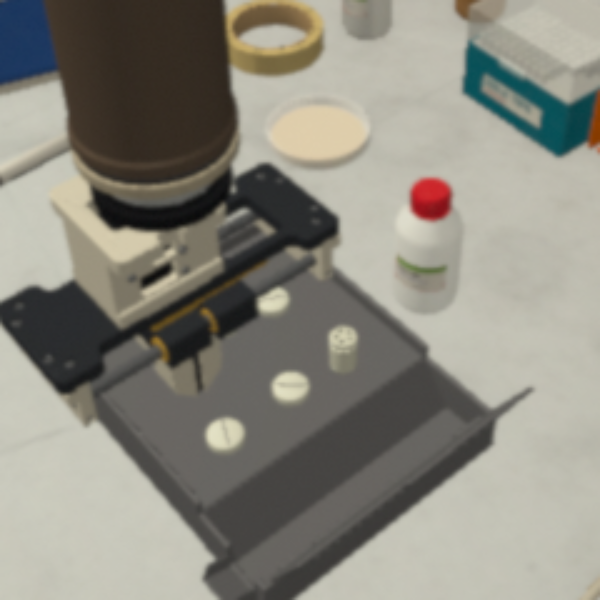

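carry_out(
  claw=[0,0,0,0,0,0,0,0,0,0,0,0,0,0,0,0,0,0,0],
  delta_pos=[
    [-1,0,0],
    [-1,0,0],
    [-1,0,0],
    [-0.8,0,0],
    [-0.6,0,0],
    [-0.6,0,0],
    [-0.6,0,0],
    [-0.6,0,0],
    [-0.6,0,0],
    [0,0,0],
    [0,0,-2],
    [0,0,-2],
    [3,0.2,0],
    [3.8,0.2,0],
    [4,0.2,0],
    [3,0,0],
    [0,0,2],
    [0,0,2],
    [0,0,0],
  ],
  angular=[
    [0,0,0],
    [0,0,0],
    [0,0,0],
    [0,0,0],
    [0,0,0],
    [0,0,0],
    [0,0,0],
    [0,0,0],
    [0,0,0],
    [0,0,0],
    [0,0,0],
    [0,0,0],
    [0,0,0],
    [0,0,0],
    [0,0,0],
    [0,0,0],
    [0,0,0],
    [0,0,0],
    [0,0,0],
  ],
)

```text
clock: 7.3
position: [0.4321, 0.2763, 0.0353]
ee_rot: [-2.101, -2.334, 0.006]
force: [0.3, -0.0, 0.2]
width: 0.006
gripper_force: 0.0
```

```bash
cat >> h.py <<'E'
def tabs():
    out=[]
    for n,box,z in(("top",(320,265,470,350),.041),("side",(225,262,380,390),.04)):
        p=arm.get_image(n);u0,v0,u1,v1=box
        g=cv2.GaussianBlur(cv2.cvtColor(p["frame"],cv2.COLOR_RGB2GRAY),(0,0),.8)
        k,l,st,ce=cv2.connectedComponentsWithStats((g[v0:v1,u0:u1]>125).astype(np.uint8))
        for i in range(1,k):
            if 25<st[i][4]<300:
                uv=ce[i]+[u0,v0]; a,b=loc(onz(p,uv,z)),loc(onz(p,uv,.010))
                if abs(a[0])<95 and -160<a[1]<113: print(n,uv.round(0),st[i][4],"deck",a.round(0)[:2],"floor",b.round(0)[:2])
        last=p
    return last
E
python3 -c "
from h import *
go((-42.5,-62,36.5),0)
tabs()"
```

```text
clock 7.3 tray [-45.8  75.7  35.3] F [ 0.3 -0.   0.2] w 0.01
delta cm [-13.77   0.34  -0.09]
turn [-0.003  0.002 -0.   ]
top [395. 281.] 87 deck [ 47. -30.] floor [ 50. -34.]
side [298. 280.] 148 deck [42. 46.] floor [58. 69.]
side [278. 288.] 157 deck [ 3. 53.] floor [18. 76.]
side [326. 297.] 148 deck [ 53. -16.] floor [70.  4.]
side [258. 304.] 170 deck [-42.  47.] floor [-31.  69.]
side [306. 314.] 179 deck [  4. -23.] floor [18. -3.]
side [279. 333.] 194 deck [-51. -25.] floor [-40.  -6.]
```

```bash
python3 -c "
from h import *
p=arm.get_image('side');print(loc(onz(p,[270,316],.036)), proj(p,arm.observe()['position']), proj(p,W((-50.8,5.9,36.5))))
cv2.imwrite('pics/s2.png',cv2.resize(p['frame'][220:400,200:420,::-1],(733,600),interpolation=cv2.INTER_CUBIC))"
```

```text
[-40.92201141  15.23664268  36.        ] [247.64087123 294.54606296] [268.33259131 322.46481678]
```

View pics/s2.png

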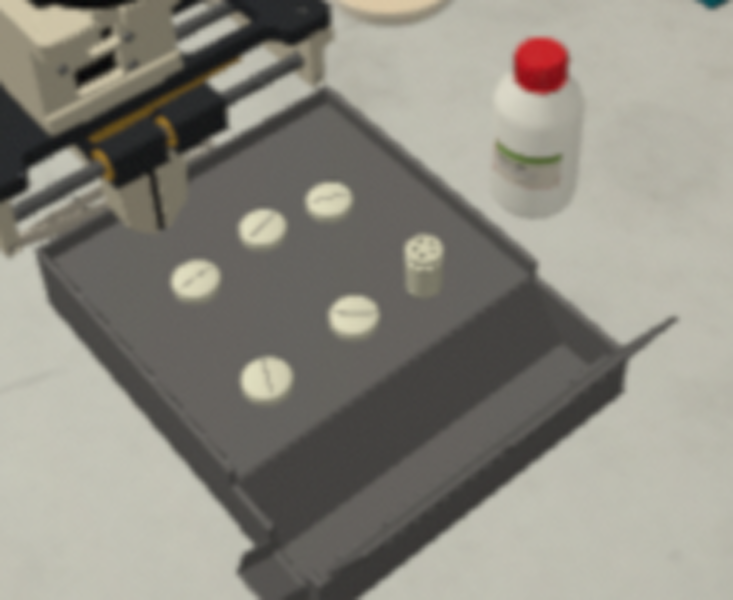

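```bash
python3 -c "
from h import *
p=arm.get_image('side')
for y in (75.7,66.2):
  for z in (35,40,45,50,55): print(y,z,proj(p,W((-45.8,y,z))).round(1))"
```

```text
75.7 35 [247.2 296.5]
75.7 40 [246.9 294.6]
75.7 45 [246.5 292.6]
75.7 50 [246.1 290.7]
75.7 55 [245.8 288.7]
66.2 35 [250.3 299.7]
66.2 40 [250.  297.8]
66.2 45 [249.6 295.9]
66.2 50 [249.3 293.9]
66.2 55 [248.9 291.9]
```

```bash
python3 -c "
from h import *
for i in range(4):
  s=arm.observe();print(s['clock'],loc(s['position']).round(1),s['force'].round(2),s['width'])
  p=arm.get_image('side')
g=p['frame'][262:300,225:262].mean(2).astype(int)
np.set_printoptions(linewidth=250);print(g[::2,::2])
print(len(arm.trace('canister',p)))"
```

```text
7.5 [-43.7  76.5  38.2] [ 0.14  0.71 -0.33] 0.0025459080832291106
7.55 [-43.6  76.4  38.3] [0.52 0.36 0.93] 0.008243026134950624
7.6 [-43.5  76.4  38.2] [ 0.39 -0.03  0.68] 0.008964084858597602
7.65 [-43.6  76.3  38.1] [0.28 0.01 0.15] 0.006220758521500729
[[ 29  36  52  47  43  42  43  42  40  34  28  25  30  69  45  23  26  50  98]
 [ 39  35  61  50  43  42  42  36  30  25  24  22  29  68  42  37  89 129 132]
 [101  51  92  85  42  38  30  25  23  23  23  23  27  78  95 100 136 119  96]
 [144  87  84  89  61  26  24  23  24  21  24  30  57  98 109 105  92  72  60]
 [ 99  77  70  68  66  26  22  23  22  23  28  76 105 109 110 101  65  57  60]
 [ 68  63  78  91  78  31  22  25  45  76  57  84 110 109 109 101  65  71  90]
 [ 82 138 167 135  98  33  33  70  99 107  70  72 110 109 110 107  89  98  99]
 [166 169 136 127 128  92  96 107 110 109  88  53 104 109 110 109 101  99  98]
 [141 118 112 138 134 129 112 109 110 109  94  46 104 110 110 109 101  99  98]
 [111 126 153 142 131 132 114 109 110 109  97  45 104 109 109 105  99  98  99]
 [104 121 115 101 100 127 126 110 109 109 106  53  85 109 108 100  98  99  98]
 [109 101  91  70  60  89 124 111 110 109 108  66  78 110 103  98  98  99  99]
 [ 92  74  60  58  60  80 114 111 109 110 109  80  71 107 100  99  99  98  98]
 [ 62  57  59  72  90  98  99 107 107 107 108  98  89  99  99  98  98  99  99]
 [ 57  68  88  98  99  98  98  99  99 100 100 101  99  99  98  98  98  98  99]
 [ 82  95  99  99  99  99  98  99  99  99  99 100  99  99  98  99  99  98  99]
 [100  99  99  99  99  99  99  98  99  99  99  98  99 100  98  98  99  99  98]
 [ 99  99  99  99  99  99  99 100  99  99  99  99  99  98  99  99  99  99  99]
 [ 99  98  99  99  98  99  99  99  99  98  99  99  99  98 101 122 159 169 158]]
2
```

carry_out(
  claw=[0,0],
  delta_pos=[
    [0,0,0.1],
    [0,0,0],
  ],
  angular=[
    [0,0,0],
    [0,0,0],
  ],
)

```text
clock: 7.95
position: [0.4337, 0.2769, 0.0363]
ee_rot: [2.103, 2.334, -0.0]
force: [0.4, -0.1, 0.6]
width: 0.003
gripper_force: 0.0
```

carry_out(
  claw=[0,0,0,0],
  delta_pos=[
    [0,0,0.1],
    [0,0,0.1],
    [0,0,0],
    [0,0,0],
  ],
  angular=[
    [0,0,0],
    [0,0,0],
    [0,0,0],
    [0,0,0],
  ],
)

```text
clock: 8.35
position: [0.4336, 0.277, 0.0342]
ee_rot: [-2.103, -2.334, 0.0]
force: [0.0, -0.5, 0.2]
width: 0.005
gripper_force: 0.0
```

carry_out(
  claw=[0,0,0,0],
  delta_pos=[
    [0,0,0.1],
    [0,0,0.1],
    [0,0,0],
    [0,0,0],
  ],
  angular=[
    [0,0,0],
    [0,0,0],
    [0,0,0],
    [0,0,0],
  ],
)

```text
clock: 8.75
position: [0.4336, 0.277, 0.0323]
ee_rot: [-2.103, -2.334, 0.0]
force: [0.7, 0.7, 0.5]
width: 0.005
gripper_force: 0.0
```

```bash
python3 -c "
from h import *
s=arm.observe();print(s['clock'],loc(s['position']).round(1),s['force'].round(2))
p=arm.get_image('side');save(p,'s3raw.png')
g=p['frame'][280:306,225:262].mean(2).astype(int)
np.set_printoptions(linewidth=250);print(g[::2,::2])
p=arm.get_image('top')
cv2.imwrite('pics/t3.png',cv2.resize(p['frame'][220:380,310:510,::-1],(750,600),interpolation=cv2.INTER_CUBIC))"
```

```text
8.75 [-44.2  76.2  32.3] [0.72 0.67 0.54]
[[108 125 153 144 132 127 113 110 110 109  97  50 106 110 109 109 101  99  99]
 [103 120 114 108 129 132 116 110 110 110 101  48  95 110 109 107 100  99  99]
 [109 103  91  74 100 131 125 110 110 110 108  56  85 110 108 103  99  99  99]
 [ 92  75  59  57  64 112 127 112 110 110 108  65  75 110 105  99  99  99  99]
 [ 63  57  60  72  91 101 119 111 110 110 109  80  62 106 101  98  99  99  99]
 [ 57  68  88  98  99  99 101 114 109 108 109  96  77 102  99  99  99  99  99]
 [ 82  96 100 100  99 100  99 100 100 101 102 101  99  99  99  99  98  98  99]
 [ 99  99 100  99  99  99 100 100 100  99  99  99  99  99  98  98  99  98  99]
 [100 100  99 100  99 100  99  99 100 100  98 100  99  98  98  99 100 100  99]
 [100  99  99  99  99  99  99  99 100  99  99  99  99  99 102 123 158 169 158]
 [100  99  99  99  99  99  99  99  99  99 100  99  99 106 165 201 206 199 187]
 [ 99  99  99  99 100  99 100  99  99  99  99  99  98 135 207 210 203 179 189]
 [ 99 100  99  99  99  99  99  99  99  99  99  98 100 157 211 194 184 203 200]]
```

View pics/t3.png

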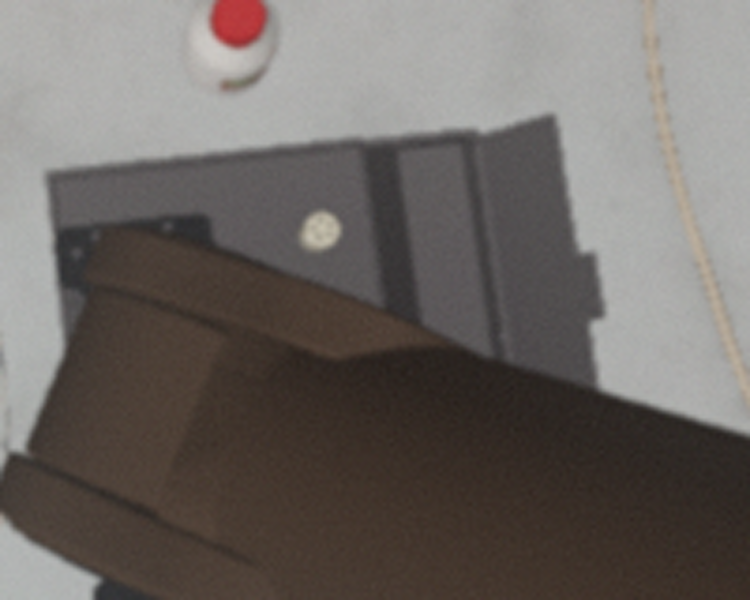

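carry_out(
  claw=[0,0,0,0],
  delta_pos=[
    [0,0,0.2],
    [0,0,0.2],
    [0,0,0.1],
    [0,0,0],
  ],
  angular=[
    [0,0,0],
    [0,0,0],
    [0,0,0],
    [0,0,0],
  ],
)

```text
clock: 9.25
position: [0.4335, 0.2769, 0.0271]
ee_rot: [-2.103, -2.334, 0.001]
force: [-0.2, 0.5, -1.1]
width: 0.001
gripper_force: 0.0
```

carry_out(
  claw=[0,0,0,0],
  delta_pos=[
    [0,0,0.1],
    [0,0,0.1],
    [0,0,0.1],
    [0,0,0],
  ],
  angular=[
    [0,0,0],
    [0,0,0],
    [0,0,0],
    [0,0,0],
  ],
)

```text
clock: 9.65
position: [0.4336, 0.277, 0.0242]
ee_rot: [-2.103, -2.334, 0.0]
force: [0.1, 0.1, -0.4]
width: 0.004
gripper_force: 0.0
```

```bash
python3 -c "
from h import *
s=arm.observe();print(s['clock'],loc(s['position']).round(1),s['force'].round(2))
p=arm.get_image('side')
g=p['frame'][284:306,225:262].mean(2).astype(int)
np.set_printoptions(linewidth=250);print(g[:,::2])"
```

```text
9.65 [-44.3  76.1  24.2] [ 0.12  0.13 -0.4 ]
[[108 103  92  78 122 132 119 110 110 111 108  55  85 110 110 110 105  99  99]
 [103  92  72  63 111 133 127 110 110 110 108  61  82 111 110 109 102  98  99]
 [ 92  75  60  59 101 133 126 109 110 110 108  66  75 111 109 108 100 100  99]
 [ 76  62  57  61  91 129 129 113 110 110 108  70  72 111 109 105 100  99  98]
 [ 62  58  60  72  94 122 133 114 110 110 109  80  62 108 109 103  99  99  99]
 [ 57  59  71  91  99 111 130 112 110 111 109  90  54 105 109 101  99  98  99]
 [ 56  68  89  99 100 103 122 118 109 110 110  94  54 105 106  99  99  99  98]
 [ 64  83  97  99 100 100 113 123 111 111 110  97  49 107 104  99  99  99  98]
 [ 82  96  99  99 100  99 106 121 111 110 110  99  49 106 101 100  99  99  99]
 [ 96  99 100 100 100 100 101 111 110 110 111 102  64 104 100  99  99  99  99]
 [100 100 100  99 100 100 100 104 106 107 108 106  87 100  98  98  99  98 100]
 [ 99 100 100 100  99 100 100 100 101 101 104 105  98  98 100  99 100  99  99]
 [100  99 100 100 100  99 100  99  99  99 100 100 100  99  99 100  99 100 100]
 [100  99  99 100  99  99  99 100  99  98  99  99 100  99  99 102 115 121 116]
 [ 99 100 100  99 100 100 100  99  99 100 100 100 100  99 102 124 159 170 157]
 [ 99 100 100  99 100 100 100  99 100  99  99  99 100  99 124 170 196 197 188]
 [100 100  99  99  99  99  99  99  99  99  99 100  99 106 166 202 206 200 187]
 [ 99  99  99  99 100  99 100  99  99  99  99 100  99 119 196 209 207 188 179]
 [100 100 100  99  99 100  99 100  99  99  99 100  99 136 207 210 203 179 189]
 [ 99 100  99 100 100  99  99 100  99 100  99 100 100 149 211 207 191 195 199]
 [ 99 100 100  99  99  99  99 100 100  99  99  99 100 156 211 195 184 203 201]
 [ 99 100 100 100 100  99  99  99  99 100 100  99  99 149 208 185 197 204 200]]
```

carry_out(
  claw=[0,0,0,0],
  delta_pos=[
    [0,0,0.1],
    [0,0,0.1],
    [0,0,0.1],
    [0,0,0],
  ],
  angular=[
    [0,0,0],
    [0,0,0],
    [0,0,0],
    [0,0,0],
  ],
)

```text
clock: 10.1
position: [0.4335, 0.2769, 0.0211]
ee_rot: [-2.103, -2.334, 0.0]
force: [-0.2, -0.1, 0.0]
width: 0.003
gripper_force: 0.0
```

carry_out(
  claw=[0,0,0],
  delta_pos=[
    [0,0,0.1],
    [0,0,0.1],
    [0,0,0],
  ],
  angular=[
    [0,0,0],
    [0,0,0],
    [0,0,0],
  ],
)

```text
clock: 10.4
position: [0.4336, 0.2769, 0.0192]
ee_rot: [-2.103, -2.334, 0.0]
force: [-0.1, 0.2, -0.5]
width: 0.007
gripper_force: 0.0
```

carry_out(
  claw=[0,0,0],
  delta_pos=[
    [0,0,0.1],
    [0,0,0.1],
    [0,0,0],
  ],
  angular=[
    [0,0,0],
    [0,0,0],
    [0,0,0],
  ],
)

```text
clock: 10.7
position: [0.4336, 0.2769, 0.0172]
ee_rot: [-2.103, -2.334, 0.0]
force: [-0.5, 0.0, 0.1]
width: 0.007
gripper_force: 0.0
```

```bash
python3 -c "
from h import *
s=arm.observe();print(s['clock'],loc(s['position']).round(1),s['force'].round(2))
p=arm.get_image('side')
cv2.imwrite('pics/s4.png',cv2.resize(p['frame'][230:350,200:360,::-1],(800,600),interpolation=cv2.INTER_CUBIC))"
```

```text
10.7 [-44.2  76.1  17.2] [-0.53  0.01  0.07]
```

View pics/s4.png

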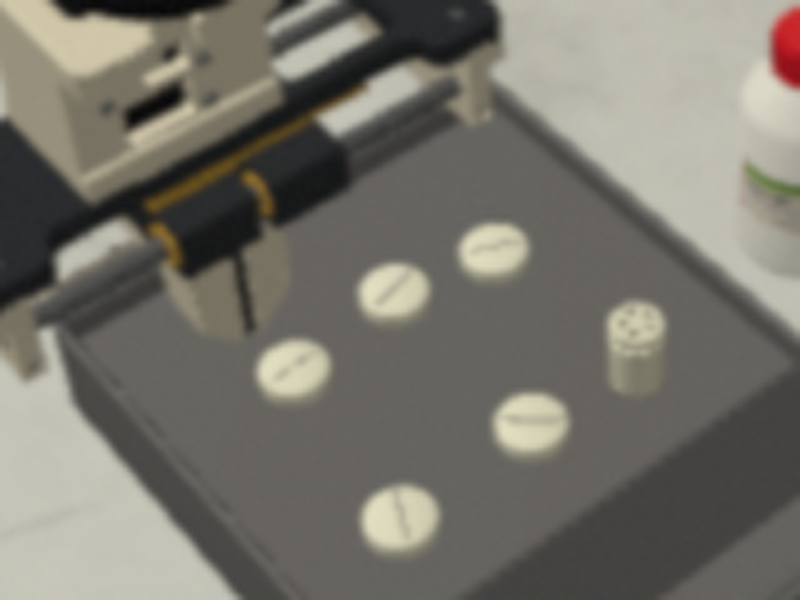

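carry_out(
  claw=[0,0,0],
  delta_pos=[
    [0,0,0.1],
    [0,0,0],
    [0,0,0],
  ],
  angular=[
    [0,0,0],
    [0,0,0],
    [0,0,0],
  ],
)

```text
clock: 11.05
position: [0.4336, 0.277, 0.0163]
ee_rot: [2.103, 2.334, -0.0]
force: [0.1, -0.5, 0.3]
width: 0.007
gripper_force: 0.0
```

carry_out(
  claw=[0,0,0],
  delta_pos=[
    [0,0,0.1],
    [0,0,0],
    [0,0,0],
  ],
  angular=[
    [0,0,0],
    [0,0,0],
    [0,0,0],
  ],
)

```text
clock: 11.35
position: [0.4336, 0.277, 0.0153]
ee_rot: [-2.103, -2.334, 0.0]
force: [-0.2, 0.3, 0.4]
width: 0.002
gripper_force: 0.0
```

```bash
python3 -c "
from h import *
s=arm.observe();print(s['clock'],loc(s['position']).round(1),s['force'].round(2))
p=arm.get_image('side')
g=p['frame'][286:306,225:262].mean(2).astype(int)
np.set_printoptions(linewidth=250);print(g[:,::2])
for x in(51,-139):
  for z in(34,60,80,95): print(x,z,proj(p,W((x,76,z))).round(1))"
```

```text
11.35 [-44.2  76.2  15.3] [-0.2   0.35  0.37]
[[ 56  56  55  62 110 120  70  83 108 111 109  67  76 111 110 110 107  99 100]
 [ 57  57  58  62 106 131 106 105 110 110 108  70  71 112 110 110 105  98  99]
 [ 59  57  59  73 109 132 126 112 111 111 109  80  62 108 110 110 106  99  99]
 [ 57  60  71  92 110 132 134 114 111 111 110  90  53 106 111 111 104  99  99]
 [ 57  69  89  99 106 130 133 114 110 110 110  95  54 106 110 109 102  99  99]
 [ 64  84  98 100 103 121 132 120 111 111 111  98  51 107 110 108 101  99  99]
 [ 81  96 100 100 100 110 128 124 110 110 110  99  46 109 111 104 100 100  99]
 [ 96  99 100 100 100 102 121 125 110 110 110 103  50 106 109 102  99  99  99]
 [ 99 100 100 100 100 100 109 123 111 110 111 106  54  96 108 100  99  99  99]
 [100 100 100 100 100 100 102 119 112 111 111 107  56  88 104  99 100  99  99]
 [100 100 101 100 100 100 100 112 112 110 110 108  63  88 102 100 101 100  99]
 [100 100 100 100  99 100 100 103 105 108 110 109  80  94 100 102 116 121 115]
 [101 100 100 100 100  99 100 100 101 103 106 107  97  98 103 124 160 170 159]
 [100 101 100 100  99 100 100 101 100 101 101 102 100 100 124 169 196 197 188]
 [100 100 100 100 100 100  99 100  99  99 100 100  99 106 166 201 207 201 188]
 [100 100 100 100 100 100 100 100 100 100 100  99 100 119 196 210 207 189 179]
 [ 99 100 100 100 101 100 100 100 100 100 100 100 100 136 208 211 203 180 190]
 [101 100 100 100 100  99  99  99 100  99 100 100 100 150 211 208 191 196 199]
 [100 100 100 100  99  99 100  99 100 100 100  99 100 157 212 195 185 204 202]
 [100 100 100 100 100 100 100  99 100  99 100 100 100 149 209 185 198 205 201]]
51 34 [292.  270.2]
51 60 [291.3 260. ]
51 80 [290.6 251.9]
51 95 [290.2 245.6]
-139 34 [198.7 325.5]
-139 60 [195.5 315.4]
-139 80 [192.9 307.3]
-139 95 [190.9 301. ]
```

carry_out(
  claw=[0,0,0],
  delta_pos=[
    [0,0,0.1],
    [0,0,0],
    [0,0,0],
  ],
  angular=[
    [0,0,0],
    [0,0,0],
    [0,0,0],
  ],
)

```text
clock: 11.7
position: [0.4336, 0.277, 0.0143]
ee_rot: [-2.103, -2.334, 0.0]
force: [-0.1, 0.7, 0.3]
width: 0.006
gripper_force: 0.0
```

carry_out(
  claw=[0,0,0],
  delta_pos=[
    [0,0,0.1],
    [0,0,0],
    [0,0,0],
  ],
  angular=[
    [0,0,0],
    [0,0,0],
    [0,0,0],
  ],
)

```text
clock: 12.0
position: [0.4336, 0.277, 0.0133]
ee_rot: [2.103, 2.334, -0.0]
force: [-0.4, 0.4, 0.1]
width: 0.004
gripper_force: 0.0
```

carry_out(
  claw=[0,0,0],
  delta_pos=[
    [0,0,0.1],
    [0,0,0],
    [0,0,0],
  ],
  angular=[
    [0,0,0],
    [0,0,0],
    [0,0,0],
  ],
)

```text
clock: 12.3
position: [0.4336, 0.277, 0.0123]
ee_rot: [2.103, 2.334, -0.0]
force: [0.3, -0.2, -0.6]
width: 0.003
gripper_force: 0.0
```

carry_out(
  claw=[0,0,0],
  delta_pos=[
    [0,0,0.1],
    [0,0,0.05],
    [0,0,0],
  ],
  angular=[
    [0,0,0],
    [0,0,0],
    [0,0,0],
  ],
)

```text
clock: 12.6
position: [0.4336, 0.277, 0.0107]
ee_rot: [-2.103, -2.334, 0.0]
force: [-0.3, 0.7, -0.0]
width: 0.005
gripper_force: 0.0
```

carry_out(
  claw=[0,0,0],
  delta_pos=[
    [0,0,0.1],
    [0,0,0.05],
    [0,0,0],
  ],
  angular=[
    [0,0,0],
    [0,0,0],
    [0,0,0],
  ],
)

```text
clock: 12.9
position: [0.4336, 0.277, 0.0092]
ee_rot: [-2.103, -2.334, 0.0]
force: [-0.2, 1.0, -0.0]
width: 0.004
gripper_force: 0.0
```

```bash
python3 -c "
from h import *
s=arm.observe();print(s['clock'],loc(s['position']).round(1),s['force'].round(2),s['joints'].round(3))
p=arm.get_image('side')
g=p['frame'][290:306,233:262].mean(2).astype(int)
np.set_printoptions(linewidth=250);print(g)"
```

```text
12.9 [-44.2  76.1   9.2] [-0.19  1.04 -0.  ] [-0.183  0.608 -0.673  1.995  0.564  0.73  -1.099]
[[108 122 132 131 127 119 109 109 110 110 111 111 110 109  95  60  54  84 106 110 110 109 110 110 108 104 100  99 100]
 [106 119 131 134 133 127 114 110 111 110 111 111 111 109  98  66  50  79 107 111 110 110 110 109 107 102 100  99  99]
 [103 113 127 133 133 129 121 113 111 110 110 110 110 109  98  70  47  75 110 112 110 111 110 109 105 101  99  99  99]
 [101 108 120 130 133 132 126 114 111 111 110 112 111 109 103  80  51  73 106 111 110 110 109 105 102 100  99 100  99]
 [101 102 108 121 129 132 126 115 111 111 111 111 111 110 106  90  54  63  95 109 110 110 107 103 100  99  99 100 100]
 [100 101 102 108 121 128 128 118 111 111 110 110 110 110 108  93  56  56  87 106 111 108 104 101  99  99 100  99  98]
 [100 100 100 102 109 120 126 123 114 111 110 110 110 111 109  95  61  55  85 106 109 105 102  99 100 101 101 100 100]
 [ 99 100 100 100 103 110 118 122 115 111 111 109 110 110 109  97  66  50  79 107 108 104 104 108 116 121 122 120 116]
 [100  99 100 100 100 102 109 115 113 111 111 110 11
[... 200 characters left out ...]
100 100 100 100 101 103 104 105 106 108 109 108 107 100  94 103 129 167 192 202 207 207 206 201 194 188]
 [100 100 100 100  99  99  99  99 101 101 102 102 102 103 104 104 103 103 119 158 196 209 211 209 208 204 190 175 180]
 [100 100 100  99  99 100 100 100 100 100 101 100 100  99 100 101 101 106 137 184 208 211 211 209 205 196 180 176 190]
 [100  99 100 100 100 100 100 100 100 100 100  99 100  99  99 100 100 110 150 198 212 211 208 199 192 194 195 196 199]
 [100  99 100 100 100 100 100 100 100 100 100 100 100 100 100  99 101 114 156 202 212 208 196 181 185 199 204 204 201]
 [ 99  99 100 100 100 100 100  99  99 100 100 100 100 100 100  99 100 110 150 197 209 200 185 187 198 204 205 203 201]]
```

carry_out(
  claw=[0,0,0],
  delta_pos=[
    [0,0,0.1],
    [0,0,0],
    [0,0,0],
  ],
  angular=[
    [0,0,0],
    [0,0,0],
    [0,0,0],
  ],
)

```text
clock: 13.25
position: [0.4337, 0.2771, 0.0089]
ee_rot: [2.103, 2.333, 0.0]
force: [-1.8, -1.8, 10.5]
width: 0.004
gripper_force: 4.8
```

carry_out(
  claw=[0,0,0],
  delta_pos=[
    [0,0,0.1],
    [0,0,0],
    [0,0,0],
  ],
  angular=[
    [0,0,0],
    [0,0,0],
    [0,0,0],
  ],
)

```text
clock: 13.55
position: [0.4338, 0.2771, 0.0088]
ee_rot: [2.102, 2.333, 0.001]
force: [-4.5, -5.4, 23.1]
width: 0.003
gripper_force: 11.7
```

carry_out(
  claw=[0,0,0,0,0,0,0,0,0,0,0,0,0,0,0,0,0,0,0,0],
  delta_pos=[
    [0,0,-1.4],
    [0,0,-2],
    [-3.5,-0.4,0],
    [-3.5,-0.3,0],
    [0,0,1.5],
    [0,0,1],
    [0,0,0.5],
    [0,0,0],
    [-1,0,0],
    [-1,0,0],
    [-0.8,0,0],
    [-0.8,0,0],
    [-0.6,0,0],
    [-0.6,0,0],
    [-0.6,0,0],
    [-0.6,0,0],
    [-0.5,0,0],
    [-0.3,0,0],
    [0,0,0],
    [0,0,0],
  ],
  angular=[
    [0,0,0],
    [0,0,0],
    [0,0,0],
    [0,0,0],
    [0,0,0],
    [0,0,0],
    [0,0,0],
    [0,0,0],
    [0,0,0],
    [0,0,0],
    [0,0,0],
    [0,0,0],
    [0,0,0],
    [0,0,0],
    [0,0,0],
    [0,0,0],
    [0,0,0],
    [0,0,0],
    [0,0,0],
    [0,0,0],
  ],
)

```text
clock: 15.55
position: [0.441, 0.1392, 0.0114]
ee_rot: [-2.103, -2.334, -0.0]
force: [-0.6, -0.7, -0.7]
width: 0.008
gripper_force: 0.0
```

```bash
python3 -c "
from h import *
go((-43,76,11.2),0)
p=tabs()
cv2.imwrite('pics/s5.png',cv2.resize(p['frame'][220:400,200:420,::-1],(733,600),interpolation=cv2.INTER_CUBIC))"
```

```text
clock 15.55 tray [-51.3 -61.7  11.4] F [-0.6 -0.7 -0.7] w 0.01
delta cm [13.77  0.81  0.02]
turn [ 0.    -0.    -0.002]
top [395. 281.] 81 deck [ 47. -29.] floor [ 50. -34.]
top [358. 288.] 128 deck [42. 45.] floor [45. 43.]
top [395. 303.] 131 deck [  4. -23.] floor [  5. -28.]
top [357. 307.] 129 deck [ 4. 52.] floor [ 5. 50.]
top [363. 330.] 136 deck [-42.  46.] floor [-42.  44.]
top [418. 347.] 35 deck [-85. -58.] floor [-87. -64.]
side [324. 290.] 49 deck [60. -2.] floor [77. 18.]
side [347. 303.] 41 deck [ 71. -50.] floor [ 89. -32.]
side [300. 365.] 197 deck [-61. -91.] floor [-51. -75.]
```

View pics/s5.png

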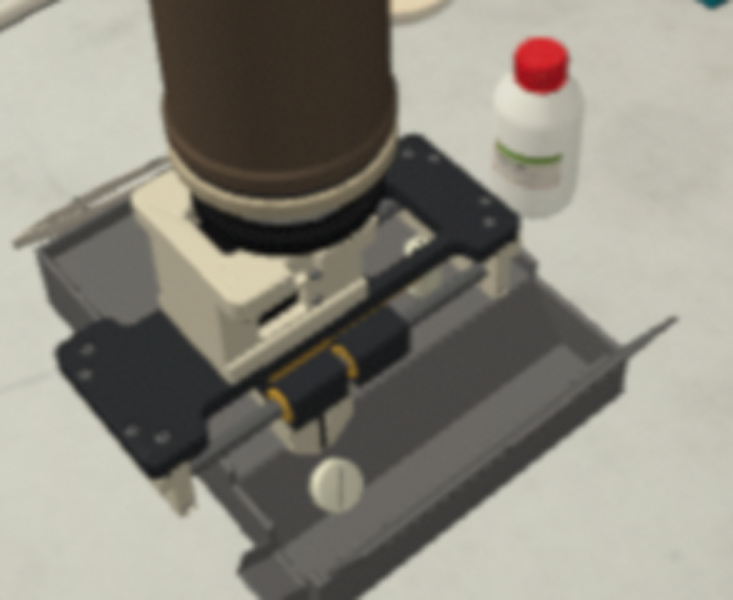

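carry_out(
  claw=[0,0,0,0,0,0,0,0,0],
  delta_pos=[
    [0,0,-1.5],
    [0,0,-1.5],
    [3.8,0.4,0],
    [5,0.2,0],
    [5,0.2,0],
    [0,0,1.5],
    [0,0,1],
    [0,0,0.5],
    [0,0,0],
  ],
  angular=[
    [0,0,0],
    [0,0,0],
    [0,0,0],
    [0,0,0],
    [0,0,0],
    [0,0,0],
    [0,0,0],
    [0,0,0],
    [0,0,0],
  ],
)

```text
clock: 16.55
position: [0.4343, 0.275, 0.0103]
ee_rot: [2.105, 2.332, -0.004]
force: [0.0, 0.7, -0.1]
width: 0.006
gripper_force: 0.0
```

carry_out(
  claw=[0,0,0,0,0,0,0,0,0,0,0,0,0,0,0,0,0,0,0],
  delta_pos=[
    [-0.7,0,0],
    [-0.8,0,0],
    [-1,0,0],
    [-1,0,0],
    [-1,0,0],
    [-1,0,0],
    [-1,0,0],
    [-1,0,0],
    [-0.8,0,0],
    [-0.8,0,0],
    [-0.8,0,0],
    [-0.7,0,0],
    [-0.6,0,0],
    [-0.6,0,0],
    [-0.6,0,0],
    [-0.6,0,0],
    [-0.5,0,0],
    [-0.3,0,0],
    [0,0,0],
  ],
  angular=[
    [0,0,0],
    [0,0,0],
    [0,0,0],
    [0,0,0],
    [0,0,0],
    [0,0,0],
    [0,0,0],
    [0,0,0],
    [0,0,0],
    [0,0,0],
    [0,0,0],
    [0,0,0],
    [0,0,0],
    [0,0,0],
    [0,0,0],
    [0,0,0],
    [0,0,0],
    [0,0,0],
    [0,0,0],
  ],
)

```text
clock: 18.45
position: [0.449, 0.1393, 0.0113]
ee_rot: [2.104, 2.333, -0.0]
force: [0.6, 0.2, -0.2]
width: 0.001
gripper_force: 0.0
```

```bash
python3 -c "
from h import *
go((1,6,11.2),0)
p=tabs();save(p,'s6.png')"
```

```text
clock 18.45 tray [-43.4 -62.4  11.3] F [ 0.6  0.2 -0.2] w 0.0
delta cm [6.85 4.43 0.01]
turn [-0.     0.    -0.002]
top [395. 281.] 78 deck [ 47. -29.] floor [ 50. -34.]
top [358. 288.] 128 deck [42. 45.] floor [45. 43.]
top [395. 303.] 129 deck [  4. -23.] floor [  5. -28.]
top [357. 307.] 129 deck [ 4. 52.] floor [ 5. 50.]
top [421. 345.] 99 deck [-83. -63.] floor [-84. -68.]
side [325. 292.] 36 deck [58. -6.] floor [75. 14.]
side [351. 301.] 39 deck [ 80. -50.] floor [ 98. -32.]
side [320. 366.] 92 deck [ -41. -112.] floor [-29. -97.]
side [303. 368.] 109 deck [-62. -97.] floor [-51. -82.]
```

carry_out(
  claw=[0,0,0,0,0,0,0,0,0,0,0,0,0,0,0,0,0,0,0,0],
  delta_pos=[
    [0,0,-1.5],
    [0,0,-1.5],
    [3.4,2.2,0],
    [3.4,2.2,0],
    [0,0,1.5],
    [0,0,1],
    [0,0,0.5],
    [0,0,0],
    [-0.7,0,0],
    [-0.8,0,0],
    [-0.9,0,0],
    [-0.8,0,0],
    [-0.7,0,0],
    [-0.6,0,0],
    [-0.6,0,0],
    [-0.6,0,0],
    [-0.5,0,0],
    [-0.4,0,0],
    [-0.2,0,0],
    [0,0,0],
  ],
  angular=[
    [0,0,0],
    [0,0,0],
    [0,0,0],
    [0,0,0],
    [0,0,0],
    [0,0,0],
    [0,0,0],
    [0,0,0],
    [0,0,0],
    [0,0,0],
    [0,0,0],
    [0,0,0],
    [0,0,0],
    [0,0,0],
    [0,0,0],
    [0,0,0],
    [0,0,0],
    [0,0,0],
    [0,0,0],
    [0,0,0],
  ],
)

```text
clock: 20.55
position: [0.4927, 0.1441, 0.0113]
ee_rot: [2.103, 2.333, -0.0]
force: [-0.2, -0.3, 0.1]
width: 0.004
gripper_force: 0.0
```

```bash
python3 -c "
from h import *
go((1,79,11.2),0)
p=tabs();save(p,'s7.png')"
```

```text
clock 20.55 tray [  0.6 -62.2  11.3] F [-0.2 -0.3  0.1] w 0.0
delta cm [1.412e+01 1.000e-02 1.000e-02]
turn [-0.     0.    -0.002]
top [395. 281.] 80 deck [ 47. -30.] floor [ 50. -34.]
top [358. 288.] 126 deck [42. 45.] floor [45. 43.]
top [357. 307.] 129 deck [ 4. 52.] floor [ 5. 50.]
top [423. 322.] 286 deck [-38. -73.] floor [-38. -79.]
side [275. 339.] 85 deck [-63. -29.] floor [-52. -10.]
side [312. 330.] 26 deck [ -9. -54.] floor [  5. -37.]
side [328. 345.] 169 deck [ -7. -91.] floor [  7. -75.]
side [320. 366.] 86 deck [ -41. -112.] floor [-29. -97.]
side [302. 368.] 96 deck [-62. -97.] floor [-51. -81.]
```

carry_out(
  claw=[0,0,0,0,0,0,0,0,0],
  delta_pos=[
    [0,0,-1.5],
    [0,0,-1.5],
    [4.2,0,0],
    [5,0,0],
    [5,0,0],
    [0,0,1.5],
    [0,0,1],
    [0,0,0.5],
    [0,0,0],
  ],
  angular=[
    [0,0,0],
    [0,0,0],
    [0,0,0],
    [0,0,0],
    [0,0,0],
    [0,0,0],
    [0,0,0],
    [0,0,0],
    [0,0,0],
  ],
)

```text
clock: 21.55
position: [0.4781, 0.2835, 0.0108]
ee_rot: [2.105, 2.331, -0.003]
force: [0.2, -0.5, -0.6]
width: 0.005
gripper_force: 0.0
```

carry_out(
  claw=[0,0,0,0,0,0,0,0,0,0,0,0,0,0,0,0,0,0,0],
  delta_pos=[
    [-0.8,0,0],
    [-0.9,0,0],
    [-1,0,0],
    [-1,0,0],
    [-1,0,0],
    [-1,0,0],
    [-1,0,0],
    [-1,0,0],
    [-1,0,0],
    [-0.9,0,0],
    [-0.8,0,0],
    [-0.7,0,0],
    [-0.6,0,0],
    [-0.6,0,0],
    [-0.6,0,0],
    [-0.5,0,0],
    [-0.5,0,0],
    [-0.3,0,0],
    [0,0,0],
  ],
  angular=[
    [0,0,0],
    [0,0,0],
    [0,0,0],
    [0,0,0],
    [0,0,0],
    [0,0,0],
    [0,0,0],
    [0,0,0],
    [0,0,0],
    [0,0,0],
    [0,0,0],
    [0,0,0],
    [0,0,0],
    [0,0,0],
    [0,0,0],
    [0,0,0],
    [0,0,0],
    [0,0,0],
    [0,0,0],
  ],
)

```text
clock: 23.45
position: [0.4928, 0.1438, 0.0113]
ee_rot: [2.104, 2.333, -0.0]
force: [0.0, -0.0, 0.3]
width: 0.008
gripper_force: 0.0
```

```bash
python3 -c "
from h import *
go((72,42,41.2),1.5708)
go((72,42,41.2),-1.5708)
p=tabs();save(p,'s8.png');print(arm.observe()['joints'])"
```

```text
clock 23.45 tray [  0.6 -62.5  11.3] F [ 0.  -0.   0.3] w 0.01
delta cm [10.47  7.11 -3.  ]
turn [-0.     0.    -1.573]
clock 23.45 tray [  0.6 -62.5  11.3] F [ 0.  -0.   0.3] w 0.01
delta cm [10.47  7.11 -3.  ]
turn [0.    0.    1.569]
top [395. 281.] 80 deck [ 47. -30.] floor [ 50. -34.]
top [358. 288.] 126 deck [42. 45.] floor [45. 43.]
top [423. 322.] 284 deck [-38. -73.] floor [-38. -79.]
side [276. 340.] 83 deck [-63. -32.] floor [-52. -13.]
side [312. 331.] 27 deck [ -9. -54.] floor [  5. -37.]
side [331. 347.] 277 deck [ -7. -97.] floor [  7. -82.]
side [320. 366.] 86 deck [ -41. -112.] floor [-29. -97.]
side [302. 368.] 95 deck [-62. -96.] floor [-51. -81.]
[ 0.11341429  0.6090399  -0.69197912  1.99567302  0.57292297  0.73841749
 -0.82466043]
```

carry_out(
  claw=[0,0,0,0,0,0,0,0,0,0,0,0,0,0,0,0],
  delta_pos=[
    [0,0,-2],
    [0,0,-2],
    [3.5,2.4,0],
    [3.5,2.4,0],
    [3.5,2.3,0],
    [0,0,0],
    [0,0,0],
    [0,0,0],
    [0,0,0],
    [0,0,0],
    [0,0,0],
    [0,0,0],
    [0,0,0],
    [0,0,0],
    [0,0,0],
    [0,0,0],
  ],
  angular=[
    [0,0,0],
    [0,0,0],
    [0,0,0],
    [0,0,0],
    [0,0,0],
    [0,0,0.14],
    [0,0,0.145],
    [0,0,0.145],
    [0,0,0.145],
    [0,0,0.145],
    [0,0,0.145],
    [0,0,0.145],
    [0,0,0.145],
    [0,0,0.145],
    [0,0,0.145],
    [0,0,0.125],
  ],
)

```text
clock: 25.15
position: [0.5521, 0.2567, 0.0513]
ee_rot: [-3.137, -0.156, 0.0]
force: [-0.1, 0.3, -1.0]
width: 0.003
gripper_force: 0.0
```

```bash
python3 -c "
from h import *
go((72,43,11.5),-1.5708)
p=tabs();save(p,'s9.png')"
```

```text
clock 25.15 tray [71.5 43.5 51.3] F [-0.1  0.3 -1. ] w 0.0
delta cm [0.05 0.05 3.98]
turn [-0.     0.    -0.006]
top [341. 275.] 238 deck [71. 76.] floor [74. 75.]
top [359. 290.] 86 deck [38. 45.] floor [40. 43.]
top [429. 331.] 37 deck [-57. -83.] floor [-58. -90.]
side [298. 280.] 140 deck [42. 46.] floor [58. 69.]
side [326. 296.] 135 deck [ 54. -15.] floor [71.  4.]
side [330. 347.] 253 deck [ -7. -96.] floor [  6. -81.]
side [302. 367.] 74 deck [-62. -96.] floor [-51. -80.]
side [320. 367.] 77 deck [ -41. -112.] floor [-29. -98.]
```

carry_out(
  claw=[0,0,0,0,0,0,0,0,0,0,0,0,0,0,0,0,0,0],
  delta_pos=[
    [0,0,1.5],
    [0,0,1.5],
    [0,0,0.7],
    [0,0,0.3],
    [0,0,0],
    [-0.5,0,0],
    [-0.6,0,0],
    [-0.7,0,0],
    [-0.8,0,0],
    [-0.8,0,0],
    [-0.7,0,0],
    [-0.6,0,0],
    [-0.4,0,0],
    [-0.1,0,0],
    [0.4,0,0],
    [0,0,-2],
    [0,0,-2],
    [0,0,0],
  ],
  angular=[
    [0,0,0],
    [0,0,0],
    [0,0,0],
    [0,0,0],
    [0,0,0],
    [0,0,0],
    [0,0,0],
    [0,0,0],
    [0,0,0],
    [0,0,0],
    [0,0,0],
    [0,0,0],
    [0,0,0],
    [0,0,0],
    [0,0,0],
    [0,0,0],
    [0,0,0],
    [0,0,0],
  ],
)

```text
clock: 27.05
position: [0.5069, 0.2522, 0.0536]
ee_rot: [-3.135, -0.164, -0.006]
force: [0.9, -0.2, 0.2]
width: 0.005
gripper_force: 0.0
```

```bash
python3 -c "
from h import *
go((-3,76,51.2),0)
p=tabs();save(p,'s10.png')"
```

```text
clock 27.05 tray [26.1 43.8 53.6] F [ 0.9 -0.2  0.2] w 0.01
delta cm [-2.91 -3.22  0.24]
turn [ 0.002 -0.005 -1.572]
top [344. 304.] 227 deck [12. 77.] floor [14. 76.]
side [287. 267.] 45 deck [46. 82.] floor [ 62. 107.]
side [302. 272.] 31 deck [58. 56.] floor [75. 80.]
side [277. 294.] 152 deck [-5. 44.] floor [ 8. 67.]
side [326. 297.] 141 deck [ 54. -16.] floor [70.  4.]
side [330. 347.] 256 deck [ -7. -97.] floor [  6. -81.]
side [302. 367.] 76 deck [-62. -96.] floor [-51. -80.]
side [320. 367.] 78 deck [ -41. -112.] floor [-29. -98.]
```

carry_out(
  claw=[0,0,0,0,0,0,0,0,0,0,0,0,0,0,0,0,0,0],
  delta_pos=[
    [-1.5,-1.6,0],
    [-1.4,-1.7,0],
    [0,0,0],
    [0,0,0],
    [0,0,0],
    [0,0,0],
    [0,0,0],
    [0,0,0],
    [0,0,0],
    [0,0,0],
    [0,0,0],
    [0,0,0],
    [0,0,0],
    [0,0,1.5],
    [0,0,1.5],
    [0,0,0.7],
    [0,0,0.3],
    [0,0,0],
  ],
  angular=[
    [0,0,0],
    [0,0,0],
    [0,0,-0.14],
    [0,0,-0.145],
    [0,0,-0.145],
    [0,0,-0.145],
    [0,0,-0.145],
    [0,0,-0.145],
    [0,0,-0.145],
    [0,0,-0.145],
    [0,0,-0.145],
    [0,0,-0.145],
    [0,0,-0.13],
    [0,0,0],
    [0,0,0],
    [0,0,0],
    [0,0,0],
    [0,0,0],
  ],
)

```text
clock: 28.95
position: [0.472, 0.2808, 0.0106]
ee_rot: [-2.098, -2.338, 0.002]
force: [-0.2, 0.3, 0.5]
width: 0.003
gripper_force: 0.0
```

```bash
python3 -c "
from h import *
go((-5,-62,11.2),0)
p=tabs();save(p,'s11.png')"
```

```text
clock 28.95 tray [-5.6 75.9 10.6] F [-0.2  0.3  0.5] w 0.0
delta cm [-13.79   0.03  -0.05]
turn [-0.001  0.001  0.003]
side [256. 280.] 35 deck [-14.  94.] floor [ -1. 119.]
side [277. 293.] 156 deck [-5. 44.] floor [ 9. 67.]
side [326. 297.] 148 deck [ 53. -16.] floor [70.  4.]
side [331. 347.] 269 deck [ -7. -97.] floor [  6. -82.]
side [302. 367.] 84 deck [-62. -96.] floor [-51. -81.]
side [320. 366.] 80 deck [ -41. -112.] floor [-29. -98.]
```

carry_out(
  claw=[0,0,0,0,0,0,0,0,0,0,0,0,0,0,0,0,0,0,0],
  delta_pos=[
    [-0.7,0,0],
    [-0.8,0,0],
    [-1,-0.1,0],
    [-1,-0.1,0],
    [-1,-0.1,0],
    [-1,-0.1,0],
    [-1,-0.1,0],
    [-1,-0.1,0],
    [-0.9,-0.1,0],
    [-0.8,-0.1,0],
    [-0.8,-0.1,0],
    [-0.7,-0.1,0],
    [-0.6,0,0],
    [-0.6,0,0],
    [-0.6,0,0],
    [-0.5,0,0],
    [-0.5,0,0],
    [-0.4,0,0],
    [0,0,0],
  ],
  angular=[
    [0,0,0],
    [0,0,0],
    [0,0,0],
    [0,0,0],
    [0,0,0],
    [0,0,0],
    [0,0,0],
    [0,0,0],
    [0,0,0],
    [0,0,0],
    [0,0,0],
    [0,0,0],
    [0,0,0],
    [0,0,0],
    [0,0,0],
    [0,0,0],
    [0,0,0],
    [0,0,0],
    [0,0,0],
  ],
)

```text
clock: 30.95
position: [0.4776, 0.1409, 0.0112]
ee_rot: [2.098, 2.338, -0.001]
force: [0.8, 0.2, -0.0]
width: 0.002
gripper_force: 0.0
```

carry_out(
  claw=[0,0,0,0,0],
  delta_pos=[
    [0,0,-2],
    [0,0,-3],
    [0,0,-4],
    [0,0,-4],
    [0,0,0],
  ],
  angular=[
    [0,0,0],
    [0,0,0],
    [0,0,0],
    [0,0,0],
    [0,0,0],
  ],
)

```text
clock: 31.45
position: [0.4801, 0.1438, 0.1461]
ee_rot: [2.094, 2.337, 0.011]
force: [0.3, -0.1, -0.2]
width: 0.005
gripper_force: 0.0
```

```bash
python3 -c "
from h import *
go((0,-200,145),0)
p=tabs()
cv2.imwrite('pics/s12.png',cv2.resize(p['frame'][250:400,230:400,::-1],(680,600),interpolation=cv2.INTER_CUBIC))"
```

```text
clock 31.45 tray [-12.  -61.2 146.1] F [ 0.3 -0.1 -0.2] w 0.01
delta cm [-13.88   1.14   0.1 ]
turn [ 0.008 -0.002  0.004]
top [395. 281.] 85 deck [ 47. -30.] floor [ 50. -34.]
side [300. 272.] 89 deck [56. 58.] floor [73. 82.]
side [326. 297.] 147 deck [ 53. -16.] floor [70.  3.]
side [331. 347.] 267 deck [ -7. -97.] floor [  7. -82.]
side [317. 358.] 257 deck [-36. -98.] floor [-24. -83.]
side [302. 367.] 83 deck [-62. -96.] floor [-51. -81.]
```

View pics/s12.png

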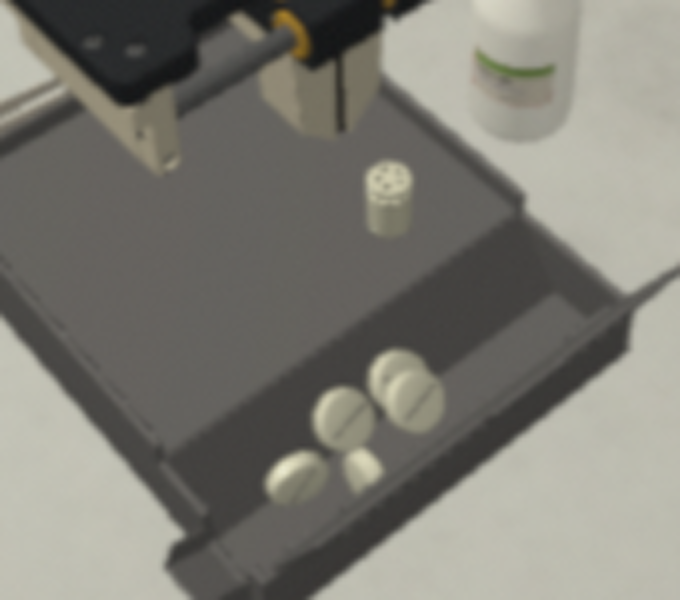

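```bash
python3 -c "
from h import *
p=arm.get_image('side')
for z in (.19,.2,.21,.22,.237): print(z,loc(onz(p,[272.5,291.3],z)).round(0))
p=arm.get_image('top');save(p,'t12.png')
go((0,-188,145),0)"
```

```text
0.19 [-76. -62. 190.]
0.2 [-80. -70. 200.]
0.21 [-85. -78. 210.]
0.22 [-89. -86. 220.]
0.237 [-97. -99. 237.]
clock 31.65 tray [-15.4 -63.4 140.5] F [0.3 0.1 0.5] w 0.01
delta cm [-12.47   1.49  -0.45]
turn [-0.001  0.001  0.003]
```

carry_out(
  claw=[0,0,0,0,0,0,0,0,0,0],
  delta_pos=[
    [-3,0.5,0],
    [-4,0.5,0],
    [-4,0.5,0],
    [-1.5,0,0],
    [0,0,3],
    [0,0,3],
    [0,0,2.5],
    [0,0,1.3],
    [0,0,0.7],
    [0,0,0],
  ],
  angular=[
    [0,0,0],
    [0,0,0],
    [0,0,0],
    [0,0,0],
    [0,0,0],
    [0,0,0],
    [0,0,0],
    [0,0,0],
    [0,0,0],
    [0,0,0],
  ],
)

```text
clock: 32.65
position: [0.5056, 0.0192, 0.0356]
ee_rot: [-2.096, -2.339, 0.001]
force: [-0.4, -0.1, -0.0]
width: 0.0
gripper_force: 0.0
```

```bash
python3 -c "
from h import *
go((0,-86,35),0)
p=arm.get_image('side')
cv2.imwrite('pics/s13.png',cv2.resize(p['frame'][200:440,230:470,::-1],(600,600),interpolation=cv2.INTER_CUBIC))"
```

```text
clock 32.65 tray [   0.2 -187.7   35.6] F [-0.4 -0.1 -0. ] w 0.0
delta cm [10.17  0.02  0.07]
turn [-0.002 -0.     0.004]
```

View pics/s13.png

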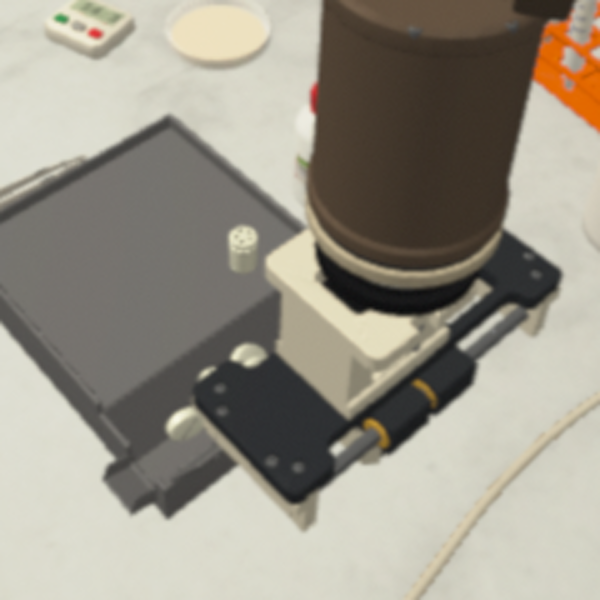

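The gripper is outside the open cover, clear of everything. The canister is standing at crop (243,250) and the deck is empty. Next I push the cover over.

carry_out(
  claw=[0,0,0,0,0,0,0,0],
  delta_pos=[
    [0.7,0,0],
    [0.8,0,0],
    [0.8,0,0],
    [0.8,0,0],
    [0.8,0,0],
    [0.8,0,0],
    [0.8,0,0],
    [0.5,0,0],
  ],
  angular=[
    [0,0,0],
    [0,0,0],
    [0,0,0],
    [0,0,0],
    [0,0,0],
    [0,0,0],
    [0,0,0],
    [0,0,0],
  ],
)

```text
clock: 33.5
position: [0.4994, 0.0794, 0.0363]
ee_rot: [2.097, 2.34, -0.0]
force: [0.4, -1.2, -0.7]
width: 0.001
gripper_force: 0.6
```

carry_out(
  claw=[0,0,0,0,0,0,0,0],
  delta_pos=[
    [0.5,0,0],
    [0.6,0,0],
    [0.6,0,0],
    [0.6,0,0],
    [0.6,0,0],
    [0.6,0,0],
    [0.6,0,0],
    [0.1,0,0],
  ],
  angular=[
    [0,0,0],
    [0,0,0],
    [0,0,0],
    [0,0,0],
    [0,0,0],
    [0,0,0],
    [0,0,0],
    [0,0,0],
  ],
)

```text
clock: 34.3
position: [0.4949, 0.1216, 0.0364]
ee_rot: [-2.096, -2.34, -0.001]
force: [-0.9, 1.1, -0.0]
width: 0.005
gripper_force: 0.1
```

```bash
python3 -c "
from h import *
go((0,-86,13),0)
p=arm.get_image('side')
cv2.imwrite('pics/s14.png',cv2.resize(p['frame'][200:440,230:470,::-1],(600,600),interpolation=cv2.INTER_CUBIC))"
```

```text
clock 34.3 tray [  0.4 -84.8  36.4] F [-0.9  1.1 -0. ] w 0.01
delta cm [-0.12 -0.04  2.34]
turn [ 0.    -0.001  0.005]
```

View pics/s14.png

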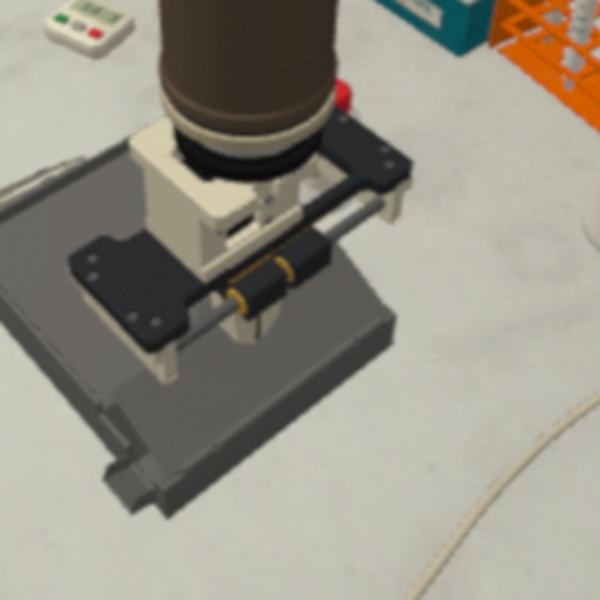

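The cover has swung over and lies partly down, sloping over the trough with the finger on it. Now I press it down gently.

carry_out(
  claw=[0,0,0,0,0,0,0,0],
  delta_pos=[
    [0,0,0.4],
    [0,0,0.4],
    [0,0,0.4],
    [0,0,0.4],
    [0,0,0.3],
    [0,0,0.2],
    [0,0,0.1],
    [0,0,0],
  ],
  angular=[
    [0,0,0],
    [0,0,0],
    [0,0,0],
    [0,0,0],
    [0,0,0],
    [0,0,0],
    [0,0,0],
    [0,0,0],
  ],
)

```text
clock: 35.15
position: [0.4949, 0.1203, 0.0142]
ee_rot: [-2.097, -2.339, 0.0]
force: [-0.4, 0.3, 0.1]
width: 0.001
gripper_force: 0.0
```

carry_out(
  claw=[0,0,0],
  delta_pos=[
    [0,0,0.1],
    [0,0,0],
    [0,0,0],
  ],
  angular=[
    [0,0,0],
    [0,0,0],
    [0,0,0],
  ],
)

```text
clock: 35.45
position: [0.495, 0.1204, 0.0134]
ee_rot: [2.097, 2.339, 0.0]
force: [-0.2, 1.0, 0.5]
width: 0.007
gripper_force: 0.0
```

Touch it down until there is a definite load on the top, which should sit at a reading of about 13.

carry_out(
  claw=[0,0,0],
  delta_pos=[
    [0,0,0.1],
    [0,0,0],
    [0,0,0],
  ],
  angular=[
    [0,0,0],
    [0,0,0],
    [0,0,0],
  ],
)

```text
clock: 35.75
position: [0.4951, 0.1204, 0.0129]
ee_rot: [2.097, 2.339, 0.0]
force: [-1.8, -0.7, 8.1]
width: 0.002
gripper_force: 4.1
```

carry_out(
  claw=[0,0,0],
  delta_pos=[
    [0,0,0.05],
    [0,0,0],
    [0,0,0],
  ],
  angular=[
    [0,0,0],
    [0,0,0],
    [0,0,0],
  ],
)

```text
clock: 36.05
position: [0.4952, 0.1204, 0.0128]
ee_rot: [2.096, 2.338, 0.0]
force: [-2.5, -2.2, 14.7]
width: 0.003
gripper_force: 7.2
```

carry_out(
  claw=[0,0,0,0,0,0,0,0,0,0,0,0,0],
  delta_pos=[
    [0,0,-1],
    [0,0,-2],
    [0,0,-4],
    [0,0,-4],
    [0,0,-4],
    [-4,0,0],
    [-4,0,0],
    [-4,0,0],
    [-4,0,0],
    [-4,0,0],
    [-4,0,0],
    [-3,0,0],
    [0,0,0],
  ],
  angular=[
    [0,0,0],
    [0,0,0],
    [0,0,0],
    [0,0,0],
    [0,0,0],
    [0,0,0],
    [0,0,0],
    [0,0,0],
    [0,0,0],
    [0,0,0],
    [0,0,0],
    [0,0,0],
    [0,0,0],
  ],
)

```text
clock: 37.35
position: [0.524, -0.1536, 0.1615]
ee_rot: [2.105, 2.331, -0.003]
force: [0.4, 0.2, 0.3]
width: 0.005
gripper_force: 0.0
```

```bash
python3 -c "
from h import *
go((0,0,100))
tabs()
t=arm.get_image('top');d=arm.get_image('side')
for l in('canister','stock_bottle'):
  a=arm.place_of(l,t)[0];b=arm.place_of(l,d)[0];X,e=tri(t,px(t,a['centre']),d,px(d,b['centre']));print(l,loc(X).round(0),e)
for p in(t,d):
  for l in('cover_edge','tablet_0','deck_edge'):
    for r in arm.place_of(l,p)[:2]: print(l,px(p,r['centre']).round(0),round(r['conf'],2),loc(onz(p,px(p,r['centre']),.0365)).round(0))
# shut cover: profile across deck/cover in side view at x=-60
for y in range(-140,-30,4): print(y,d['frame'][tuple(proj(d,W((-60,y,37))).round().astype(int)[::-1])].mean().round(),t['frame'][tuple(proj(t,W((-60,y,37))).round().astype(int)[::-1])].mean().round(),end='; ')
"
```

```text
clock 37.35 tray [   0.4 -361.5  161.5] F [0.4 0.2 0.3] w 0.01
delta cm [36.16 -0.17  6.09]
top [395. 281.] 69 deck [ 47. -30.] floor [ 50. -34.]
side [326. 296.] 115 deck [ 55. -14.] floor [72.  5.]
canister [ 43. -31.  45.] 0.003436818240141548
stock_bottle [154.  -1.  -1.] 0.0006345523182341233
cover_edge [415. 305.] 0.89 [ -3. -63.  36.]
deck_edge [410. 306.] 0.92 [ -4. -53.  36.]
deck_edge [444. 301.] 0.39 [  -3. -122.   36.]
cover_edge [318. 331.] 0.88 [ -2. -59.  36.]
cover_edge [318. 331.] 0.46 [ -1. -58.  36.]
deck_edge [316. 331.] 0.58 [ -3. -58.  36.]
-140 155.0 157.0; -136 62.0 157.0; -132 50.0 156.0; -128 51.0 152.0; -124 56.0 107.0; -120 85.0 80.0; -116 88.0 81.0; -112 88.0 83.0; -108 88.0 84.0; -104 85.0 79.0; -100 89.0 86.0; -96 89.0 81.0; -92 89.0 81.0; -88 89.0 82.0; -84 89.0 81.0; -80 89.0 79.0; -76 87.0 82.0; -72 90.0 83.0; -68 89.0 82.0; -64 89.0 76.0; -60 82.0 64.0; -56 88.0 75.0; -52 90.0 80.0; -48 89.0 78.0; -44 90.0 80.0; -40 89.0 83.0; -36 91.0 81.0; -32 90.0 82.0;
```

The cover edge reads at tray y ≈ -61, 36 mm up, in both views, so the cover is shut. The canister hasn't moved, no tablets are left on the deck, and the bottle is in place.

```bash
python3 -c "
from cell import arm
print(arm.sign_off())"
```

```text
the job is handed in; nothing more can be done
None
```

I swept all five tablets into the trough and then pushed the cover fully shut on them; the canister is still standing where it was on the deck, and the job was handed in at about 37.5 s of the 54 s allowed.

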